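# Pack the valve-gear kit in its two-layer transit box and lock it down

### The arm

A 6-joint arm with a two-finger parallel gripper is mounted at the origin on a cart in front of the work surface, level with it; the furniture and walls round the work are solid. World frame = base frame: x ahead of the robot, y to its left, z up, the work surface at z = 0. Lengths are in m, angles in rad, forces in N, time in s.
With the tool pointing down it reaches from about 0.425 to 0.95 m from the base axis. Payload 3.5 kg.
Tool frame: the origin (TCP) lies at the very end of the fingers, on their centre line; the grasp point (between the pads) lies ctrl.tcp_to_grasp behind it (ctrl.tcp_to_grasp is the distance from the TCP to the grasp point, in m); z points along the fingers, y is the line along which they close (so a half turn about z gives the same grasp; the last joint's range is limited). The gripper opens to 85 mm and grips with 20 to 120 N. Pads are 22 mm wide; open, the fingers measure 114 mm over their backs; the gripper's body (76 mm by 85 mm) begins 54 mm behind the grasp point. The pads swing forward as they close: fully open they stand 13 mm farther back than shut.
Start: joints at [0.981, 0.286, 1.577, -0, 1.279, -0.15], TCP at [0.287, 0.611, 0.231] pointing down, gripper open.
Joint ranges: [-2.77, 2.77], [-0.9, 2.22], [0.21, 2.48], [-1.53, 4.67], [0.24, 2.81], [-2.84, 2.84]. Speed limits (rad/s): [2.79, 2.79, 3.14, 3.14, 3.14, 3.14].

### API

Orientations are given as a unit quaternion [x, y, z, w].
In Python, from plant import ctrl gives the robot as it stands.
- The arm moves only by the shell command python3 -m inch 'ROWS' [FORCE]. ROWS is JSON, a list of rows, each an object with "slide": the shift along the tool's x, y, z in cm, a list of three; "turn": the turn about the tool's z in rad; "grip": the finger opening in cm, from 0 to 8.54. A call has 1 to 20 rows; each row is the pose to reach, as a shift and turn from the pose commanded when the call began, along the tool's axes at that moment; what a row does not reach only later rows make up. A row lasts 1/10 s, in which the tool goes at most 50 mm and 8.59 degrees, less where a joint would pass 70% of its speed; a pose out of reach is approached as far as the arm can. A call with a gripper value outside its range is refused whole. The fingers move at their own pace and stop on an object; FORCE is the grip in N (left out, the last holds). Time passes only in rows, so rows that repeat a pose let the fingers close. It gives the time, the measured TCP pose, the force, the opening and the grip force at its end, in the units of the state.
- ctrl.get_state(): the state, without advancing time (a new reading comes with each control period).
- ctrl.read_camera(name): name is "scene" or "top" or "wrist"; returns (picture, depth): 420x560x3 uint8, red, green, blue; 420x560 float32, m along the optical axis (not along the pixel's ray), 0 where there is no reading.
- ctrl.camera_info(name): a dict with "K" (3x3 intrinsics, pixels), "D" ([k1, k2, p1, p2, k3] as OpenCV has them; the pictures are not rectified), "camera_from_world" (4x4, takes a point from world to camera coordinates); the wrist camera has in their place "T_tool_cam" (4x4, takes a point from camera to tool coordinates, whose origin is the TCP and whose axes are the flange's). Camera axes: x right, y down, z forward; pixel columns grow to the right and rows downward; lengths in m; the calibration is good to about 2 mm. A picture is of the moment at which its call begins: read the wrist's pose just before it. camera_info takes no time and is no camera call.
- ctrl.sign_off(): hands the job in; it is judged then, once.
The state is a dict: "time": time; "qpos": joint angles; "dq": joint speeds; "joint_efforts": joint torques, N m; "eef_pos": TCP position; "tcp_rot": TCP orientation; "contact_force": force on the tool from outside, world axes, zero at the start; "wrist_torque": the same for the moment, N m; "opening": opening from 0.0 (shut) to 1.0 (fully open); "finger_force": force on a finger pad.
Only numpy, scipy, OpenCV 4.12 (cv2) and the standard library are available. Lean on these libraries where they do the work, as an engineer would, in place of code of your own. Each camera call takes 0.05 s, during which the arm holds its last target. There are 200 camera calls.

### The job

Pack the valve-gear kit for the machine shop: put every bucket tappet and valve spring that is on the bench into the bottom of the grey two-layer box, one to a compartment, the tappets in the two compartments at the lever end and the springs in the two at the other end. Then lay the bare metal divider flat on the corner posts inside the box with its pocket at the lever end, lay every spark plug in a trough of its own on it and set the bearing cap upright, fully down in the pocket. Last, swing the hold-down lever fully shut over the cap, and leave the tools and other things on the bench where they are.

Things in the scene. Friction and masses are not known exactly. Their poses are not given: they have to be found in the camera images.
- kit_box: grey open-topped sheet-metal transit box, fixed to the bench. Origin: centre of its underside; z up; its lever end is at -y. Outside 133 (x) x 210 (y) mm, walls 4 mm thick, 66 mm high. Three black ribs across it, tops at z = 24 mm, part four compartments 46 mm wide in y. Four 14 mm corner posts, tops at z = 40 mm, carry the divider, whose origin then lies at [0, 0, 40 mm] here.
- cell_0 (a point): centre of the floor (4 mm above the bench) of the bottom compartment nearest the lever; axes as the box. For a tappet. Low rails (8 mm high, inner faces at x = +-22 mm) keep the part in the middle; beyond them is finger room.
- cell_1 (a point): the same, next compartment. For a tappet.
- cell_2 (a point): the same, third compartment from the lever. For a spring.
- cell_3 (a point): the same, compartment farthest from the lever. For a spring.
- hold_lever (a joint): angle of the steel hold-down lever about its upright pivot, at x = 0, y = -122 mm in the box's frame, rad: 0 = fully shut (a stop), arm along the box's +y over the pocket's middle; grows counter-clockwise from above: at 1.57 the arm points along the box's -x. Starts at 1.5 to 2.0, limit 2.2; stays where left; 1 N at the knob moves it. Lever 73 to 83 mm above the bench, 14 mm wide.
- lever_knob (a point): grip point on the lever's upright black knob (12 mm stem, 17 mm ball end), 80 mm from the pivot axis and 101 mm above the bench; the knob stands from 83 to 115 mm above the bench
- divider: loose bare metal divider plate, about 0.26 kg, 119 mm (x) x 196 mm (y) x 5 mm, 3 mm play all round in the box. Starts flat on the bench at the robot's right, within 0.4 rad of the box's yaw. Origin: centre of its underside; z up. A lifting tab in the middle, a pocket at its -y end and two troughs at its +y end.
- tab (a point): middle of the top edge of the divider's upright lifting tab, 33 mm above its underside; the tab is 10 mm thick in the divider's x, 36 mm long in y and 28 mm high
- pocket (a point): divider axes; centre of the floor of the pocket for the bearing cap, at y = -64 mm, 5 mm above the divider's underside; pocket 54.5 mm (x) by 28.5 mm (y), its walls 9 mm high
- trough_0 (a point): divider axes; centre of the floor of one plug trough (x = +26, y = +58 mm, 5 mm above its underside); trough 24 mm wide in x, 71 mm long in y, walls 8 mm high, side walls open for 43 mm in the middle for the fingers
- trough_1 (a point): the other, equal trough (x = -26 mm)
- bearing_cap: camshaft bearing cap: metal block 50 mm (x) x 24 mm (y) x 26 mm high, flat top with two bolt holes, arched underside, may go in either way round; origin: centre of its underside, z up
- tappet_a: dark steel bucket tappet, a plain cylinder 29 mm across, 22 mm high, standing; origin: centre of its underside, z up. Absent in some starts.
- tappet_b: dark steel bucket tappet, a plain cylinder 29 mm across, 22 mm high, standing; origin: centre of its underside, z up. Absent in some starts.
- spring_a: dark steel valve spring, 24 mm across, 33 mm high, standing, rigid; origin: centre of its underside, z up. Absent in some starts.
- spring_b: dark steel valve spring, 24 mm across, 33 mm high, standing, rigid; origin: centre of its underside, z up. Absent in some starts.
- plug_a: spark plug lying on its side, 66 mm long (x), 18 to 21 mm wide and 18 mm high; origin: under its middle, z up; may lie either way round in its trough. Absent in some starts.
- plug_b: spark plug lying on its side, 66 mm long (x), 18 to 21 mm wide and 18 mm high; origin: under its middle, z up; may lie either way round in its trough. Absent in some starts.
- marker: bystander: marker pen, 136 mm, lying at the right; leave alone
- feeler_gauge: bystander: feeler gauge, 102 x 20 x 7 mm, lying in front of the box; leave alone
- magnet_dish: bystander: round steel parts dish, 107 mm, at the far right; leave alone

How it is judged:
On the way, in this order (a step that is already met when the one before it is completed fails the run):
1. every tappet and valve spring present stands or lies in a bottom compartment of its own, tappets at the lever end, springs at the other end, and is let go (((x of tappet_a in the frame of cell_0 between -0.0215 and 0.0215 m and y of tappet_a in the frame of cell_0 between -0.0225 and 0.0225 m and z of tappet_a in the frame of cell_0 between -0.003 and 0.019 m) or (x of tappet_a in the frame of cell_1 between -0.0215 and 0.0215 m and y of tappet_a in the frame of cell_1 between -0.0225 and 0.0225 m and z of tappet_a in the frame of cell_1 between -0.003 and 0.019 m)) and ((x of tappet_b in the frame of cell_0 between -0.0215 and 0.0215 m and y of tappet_b in the frame of cell_0 between -0.0225 and 0.0225 m and z of tappet_b in the frame of cell_0 between -0.003 and 0.019 m) or (x of tappet_b in the frame of cell_1 between -0.0215 and 0.0215 m and y of tappet_b in the frame of cell_1 between -0.0225 and 0.0225 m and z of tappet_b in the frame of cell_1 between -0.003 and 0.019 m)) and ((x of spring_a in the frame of cell_2 between -0.0215 and 0.0215 m and y of spring_a in the frame of cell_2 between -0.0225 and 0.0225 m and z of spring_a in the frame of cell_2 between -0.003 and 0.019 m) or (x of spring_a in the frame of cell_3 between -0.0215 and 0.0215 m and y of spring_a in the frame of cell_3 between -0.0225 and 0.0225 m and z of spring_a in the frame of cell_3 between -0.003 and 0.019 m)) and ((x of spring_b in the frame of cell_2 between -0.0215 and 0.0215 m and y of spring_b in the frame of cell_2 between -0.0225 and 0.0225 m and z of spring_b in the frame of cell_2 between -0.003 and 0.019 m) or (x of spring_b in the frame of cell_3 between -0.0215 and 0.0215 m and y of spring_b in the frame of cell_3 between -0.0225 and 0.0225 m and z of spring_b in the frame of cell_3 between -0.003 and 0.019 m)) and horizontal distance between tappet_a and tappet_b above 0.02 m and horizontal distance between spring_a and spring_b above 0.02 m and contact force between the fingers and tappet_a below 0.2 N and contact force between the fingers and tappet_b below 0.2 N and contact force between the fingers and spring_a below 0.2 N and contact force between the fingers and spring_b below 0.2 N), for 0.2 s.
2. the divider lies flat on its four corner posts inside the box, its pocket at the lever end, and is let go (horizontal distance between divider and kit_box below 0.006 m and z of divider in the frame of kit_box between 0.037 and 0.043 m and angle between the x axis of divider and the x axis of kit_box, either way round below 0.06 rad and y of pocket in the frame of kit_box below -0.05 m and contact force between the fingers and divider below 0.2 N), for 0.2 s.
3. the upper layer is loaded: the bearing cap down in the pocket and every spark plug present in a trough of its own, all let go (horizontal distance between divider and kit_box below 0.006 m and z of divider in the frame of kit_box between 0.037 and 0.043 m and angle between the x axis of divider and the x axis of kit_box, either way round below 0.06 rad and y of pocket in the frame of kit_box below -0.05 m and horizontal distance between bearing_cap and pocket below 0.005 m and z of bearing_cap in the frame of pocket between -0.003 and 0.003 m and angle between bearing_cap's own z axis and vertical below 0.08 rad and ((x of plug_a in the frame of trough_0 between -0.0135 and 0.0135 m and y of plug_a in the frame of trough_0 between -0.006 and 0.006 m and z of plug_a in the frame of trough_0 between -0.003 and 0.024 m and angle between plug_a's own x axis and vertical between 1.46 and 1.68 rad and angle between the x axis of plug_a and the y axis of divider, either way round below 0.15 rad) or (x of plug_a in the frame of trough_1 between -0.0135 and 0.0135 m and y of plug_a in the frame of trough_1 between -0.006 and 0.006 m and z of plug_a in the frame of trough_1 between -0.003 and 0.024 m and angle between plug_a's own x axis and vertical between 1.46 and 1.68 rad and angle between the x axis of plug_a and the y axis of divider, either way round below 0.15 rad)) and ((x of plug_b in the frame of trough_0 between -0.0135 and 0.0135 m and y of plug_b in the frame of trough_0 between -0.006 and 0.006 m and z of plug_b in the frame of trough_0 between -0.003 and 0.024 m and angle between plug_b's own x axis and vertical between 1.46 and 1.68 rad and angle between the x axis of plug_b and the y axis of divider, either way round below 0.15 rad) or (x of plug_b in the frame of trough_1 between -0.0135 and 0.0135 m and y of plug_b in the frame of trough_1 between -0.006 and 0.006 m and z of plug_b in the frame of trough_1 between -0.003 and 0.024 m and angle between plug_b's own x axis and vertical between 1.46 and 1.68 rad and angle between the x axis of plug_b and the y axis of divider, either way round below 0.15 rad)) and horizontal distance between plug_a and plug_b above 0.03 m and contact force between the fingers and bearing_cap below 0.2 N and contact force between the fingers and plug_a below 0.2 N and contact force between the fingers and plug_b below 0.2 N), for 0.2 s.
4. the hold-down lever is swung fully over the bearing cap (horizontal distance between bearing_cap and pocket below 0.005 m and z of bearing_cap in the frame of pocket between -0.003 and 0.003 m and angle between bearing_cap's own z axis and vertical below 0.08 rad and value of joint hold_lever below 0.08 rad), for 0.2 s.
At the end, for the whole second after the job is handed in: Every tappet and spring present in its own right bottom compartment; divider flat on the posts, pocket at the lever end; cap upright, down in the pocket (3 mm) and centred (5 mm); plugs lying level in troughs, one each; lever within 0.08 rad of shut; bystanders moved under 30 mm (all of step 4 and ((x of tappet_a in the frame of cell_0 between -0.0215 and 0.0215 m and y of tappet_a in the frame of cell_0 between -0.0225 and 0.0225 m and z of tappet_a in the frame of cell_0 between -0.003 and 0.019 m) or (x of tappet_a in the frame of cell_1 between -0.0215 and 0.0215 m and y of tappet_a in the frame of cell_1 between -0.0225 and 0.0225 m and z of tappet_a in the frame of cell_1 between -0.003 and 0.019 m)) and ((x of tappet_b in the frame of cell_0 between -0.0215 and 0.0215 m and y of tappet_b in the frame of cell_0 between -0.0225 and 0.0225 m and z of tappet_b in the frame of cell_0 between -0.003 and 0.019 m) or (x of tappet_b in the frame of cell_1 between -0.0215 and 0.0215 m and y of tappet_b in the frame of cell_1 between -0.0225 and 0.0225 m and z of tappet_b in the frame of cell_1 between -0.003 and 0.019 m)) and ((x of spring_a in the frame of cell_2 between -0.0215 and 0.0215 m and y of spring_a in the frame of cell_2 between -0.0225 and 0.0225 m and z of spring_a in the frame of cell_2 between -0.003 and 0.019 m) or (x of spring_a in the frame of cell_3 between -0.0215 and 0.0215 m and y of spring_a in the frame of cell_3 between -0.0225 and 0.0225 m and z of spring_a in the frame of cell_3 between -0.003 and 0.019 m)) and ((x of spring_b in the frame of cell_2 between -0.0215 and 0.0215 m and y of spring_b in the frame of cell_2 between -0.0225 and 0.0225 m and z of spring_b in the frame of cell_2 between -0.003 and 0.019 m) or (x of spring_b in the frame of cell_3 between -0.0215 and 0.0215 m and y of spring_b in the frame of cell_3 between -0.0225 and 0.0225 m and z of spring_b in the frame of cell_3 between -0.003 and 0.019 m)) and horizontal distance between tappet_a and tappet_b above 0.02 m and horizontal distance between spring_a and spring_b above 0.02 m and horizontal distance between divider and kit_box below 0.006 m and z of divider in the frame of kit_box between 0.037 and 0.043 m and angle between the x axis of divider and the x axis of kit_box, either way round below 0.06 rad and y of pocket in the frame of kit_box below -0.05 m and ((x of plug_a in the frame of trough_0 between -0.0135 and 0.0135 m and y of plug_a in the frame of trough_0 between -0.006 and 0.006 m and z of plug_a in the frame of trough_0 between -0.003 and 0.024 m and angle between plug_a's own x axis and vertical between 1.46 and 1.68 rad and angle between the x axis of plug_a and the y axis of divider, either way round below 0.15 rad) or (x of plug_a in the frame of trough_1 between -0.0135 and 0.0135 m and y of plug_a in the frame of trough_1 between -0.006 and 0.006 m and z of plug_a in the frame of trough_1 between -0.003 and 0.024 m and angle between plug_a's own x axis and vertical between 1.46 and 1.68 rad and angle between the x axis of plug_a and the y axis of divider, either way round below 0.15 rad)) and ((x of plug_b in the frame of trough_0 between -0.0135 and 0.0135 m and y of plug_b in the frame of trough_0 between -0.006 and 0.006 m and z of plug_b in the frame of trough_0 between -0.003 and 0.024 m and angle between plug_b's own x axis and vertical between 1.46 and 1.68 rad and angle between the x axis of plug_b and the y axis of divider, either way round below 0.15 rad) or (x of plug_b in the frame of trough_1 between -0.0135 and 0.0135 m and y of plug_b in the frame of trough_1 between -0.006 and 0.006 m and z of plug_b in the frame of trough_1 between -0.003 and 0.024 m and angle between plug_b's own x axis and vertical between 1.46 and 1.68 rad and angle between the x axis of plug_b and the y axis of divider, either way round below 0.15 rad)) and horizontal distance between plug_a and plug_b above 0.03 m); the robot touches nothing.
It fails at once if the marker, which is no part of the kit, is shifted by more than 30 mm (distance of marker from where it was at the start of the episode above 0.03 m).
It fails at once if the feeler gauge, which is no part of the kit, is shifted by more than 30 mm (distance of feeler_gauge from where it was at the start of the episode above 0.03 m).
It fails at once if the magnet dish, which is no part of the kit, is shifted by more than 30 mm (distance of magnet_dish from where it was at the start of the episode above 0.03 m).
Of tappet_a, tappet_b, spring_a, spring_b only 3 to 4 are there at a start; the rules pass over those that are not, and their reading is None.
Of plug_a, plug_b only 1 to 2 are there at a start; the rules pass over those that are not, and their reading is None.
At some moment in a run one of bearing_cap, plug_a, plug_b may be knocked a few centimetres aside while the robot is not near it.
It also fails if it takes over 210 s, if anything falls off the work surface, if the arm or the gripper's body presses on something with over 40 N, if the wrist force passes 120 N, or if a joint passes its speed limit or range.

## Working session

There is one attempt and no reset: what is moved stays moved. The work goes in short steps, Python scripts to look and compute and a shell command to move; the robot and the scene stay as the last step left them, time stands still between calls to the robot, and variables do not carry over. Pictures are saved under pics/ and viewed, at most 14 in all, crops included, and the job is handed in when it is done.

```bash
ls; mkdir -p pics; python3 - <<'E'
from plant import ctrl
import cv2,numpy as np
s=ctrl.get_state();print(s['time'],s['eef_pos'],s['tcp_rot'],s['opening'],ctrl.tcp_to_grasp)
for n in('scene','top','wrist'):
    p,d=ctrl.read_camera(n);np.savez(f'pics/{n}0.npz',p=p,d=d)
    i=ctrl.camera_info(n);print(n,{k:np.round(v,4).tolist() for k,v in i.items() if not isinstance(v,str)},(d>0).mean())
    cv2.imwrite(f'pics/{n}0.png',p[:,:,::-1])
E
```

```text
pics
0.0 [0.28697915 0.61022239 0.22991302] [ 2.18119009e-01  9.75921439e-01 -1.12460827e-03 -4.21524907e-04] 0.9977288244323442 0.0187
scene {'K': [[408.5335, 0.0, 278.2371], [0.0, 408.5335, 208.4059], [0.0, 0.0, 1.0]], 'D': [0.0205, 0.0, 0.0, 0.0, 0.0], 'camera_from_world': [[0.5266, -0.8499, -0.0199, -0.4116], [-0.6558, -0.3911, -0.6457, 0.3697], [0.541, 0.3531, -0.7633, 0.8447], [0.0, 0.0, 0.0, 1.0]]} 0.9959396258503401
top {'K': [[486.1261, 0.0, 280.1843], [0.0, 486.1261, 200.4782], [0.0, 0.0, 1.0]], 'D': [0.0092, 0.0, 0.0, 0.0, 0.0], 'camera_from_world': [[0.0183, -0.9998, 0.0008, -0.1069], [-0.983, -0.0182, -0.1827, 0.57], [0.1827, 0.0025, -0.9832, 1.3155], [0.0, 0.0, 0.0, 1.0]]} 0.9961437074829932
wrist {'K': [[337.5023, 0.0, 279.797], [0.0, 337.5023, 211.2763], [0.0, 0.0, 1.0]], 'D': [-0.0491, 0.0, 0.0, 0.0, 0.0], 'T_tool_cam': [[0.0004, -0.9629, -0.2698, 0.0681], [1.0, 0.0005, -0.0002, -0.0011], [0.0004, -0.2698, 0.9629, -0.1431], [0.0, 0.0, 0.0, 1.0]]} 0.9961479591836735
```

View pics/top0.png

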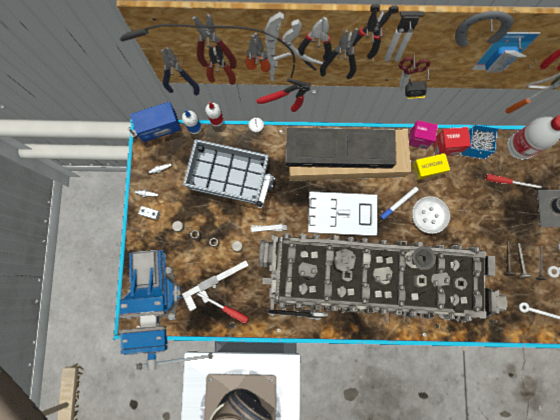

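View pics/scene0.png

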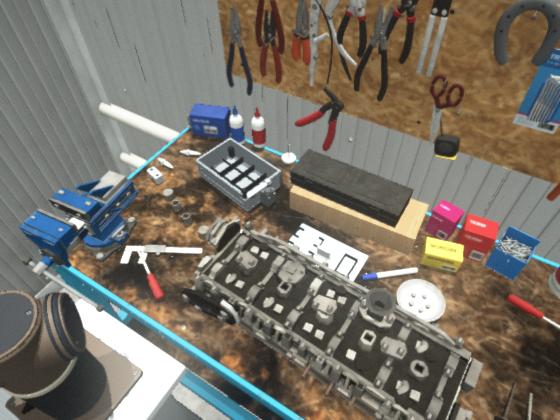

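The top view shows the box at (228,172) with its lever at about (268,187), to the image right. The divider is at (343,213), the plugs at (160,168) and (147,193), and the cap at (148,212). Four round parts lie at (177,226), (195,235), (213,242) and (237,246). I'll enlarge that area.

```bash
cat > h.py <<'E'
from plant import ctrl
import cv2,numpy as np
from scipy.spatial.transform import Rotation as R
def pose():
    s=ctrl.get_state();T=np.eye(4);T[:3,:3]=R.from_quat(np.array(s['tcp_rot'] if len(s['tcp_rot'])==4 else s['tcp_rot'])).as_matrix();T[:3,3]=s['eef_pos'];return T
def wfc(name,T=None):
    i=ctrl.camera_info(name)
    return np.array(i['K']),np.array(i['D']),(T@np.array(i['T_tool_cam']) if name=='wrist' else np.linalg.inv(np.array(i['camera_from_world'])))
def ray(cam,px):
    K,D,W=cam
    u=cv2.undistortPoints(np.array(px,float).reshape(-1,1,2),K,D).reshape(-1,2)
    return W[:3,3],np.c_[u,np.ones(len(u))]@W[:3,:3].T
def onz(cam,px,z):
    o,d=ray(cam,px);return o+d*((z-o[2])/d[:,2])[:,None]
def proj(cam,P):
    K,D,W=cam;M=np.linalg.inv(W)
    return cv2.projectPoints(np.array(P,float).reshape(-1,3),cv2.Rodrigues(M[:3,:3])[0],M[:3,3],K,D)[0].reshape(-1,2)
def cloud(cam,d):
    v,u=np.mgrid[:d.shape[0],:d.shape[1]]
    o,r=ray(cam,np.c_[u.ravel(),v.ravel()]);return (o+r*d.ravel()[:,None]).reshape(*d.shape,3)
def look(tag):
    T=pose();p,d=ctrl.read_camera('wrist');np.savez(f'pics/{tag}.npz',p=p,d=d,T=T);cv2.imwrite(f'pics/{tag}.png',p[:,:,::-1]);return wfc('wrist',T),p,d
E
python3 - <<'E'
from h import *
z=np.load('pics/top0.npz');cam=wfc('top');C=cloud(cam,z['d'])
print('tcp',pose()[:3])
for n,u,v in [('plug1',160,168),('plug2',147,193),('cap',148,212),('t',177,226),('s',195,235),('s',213,242),('t',237,246),('box',228,172),('divtab',343,213),('knob',268,185),('gauge',268,228)]:
    print(n,np.round(C[v,u],3),np.round(onz(cam,[[u,v]],0.02)[0],3))
cr=cv2.resize(z['p'][125:265,125:405,::-1],None,fx=2.857,fy=2.857,interpolation=cv2.INTER_CUBIC);cv2.imwrite('pics/crop0.png',cr);print(cr.shape)
E
```

```text
tcp [[-9.04829163e-01  4.25773584e-01 -1.02058601e-03  2.87062686e-01]
 [ 4.25774723e-01  9.04827895e-01 -1.53829061e-03  6.10357380e-01]
 [ 2.68491186e-04 -1.82642993e-03 -9.99998296e-01  2.30243573e-01]]
plug1 [0.67  0.258 0.012] [0.668 0.256 0.02 ]
plug2 [0.593 0.289 0.019] [0.593 0.289 0.02 ]
cap [0.536 0.279 0.03 ] [0.537 0.282 0.02 ]
t [0.498 0.196 0.021] [0.498 0.197 0.02 ]
s [0.476 0.147 0.003] [0.474 0.144 0.02 ]
s [ 0.457  0.095 -0.001] [0.455 0.092 0.02 ]
t [0.444 0.023 0.023] [0.445 0.024 0.02 ]
box [0.659 0.057 0.021] [0.659 0.057 0.02 ]
divtab [ 0.543 -0.276  0.03 ] [ 0.545 -0.277  0.02 ]
knob [ 0.61  -0.062  0.08 ] [ 0.623 -0.06   0.02 ]
gauge [ 0.499 -0.063  0.007] [ 0.497 -0.063  0.02 ]
(400, 800, 3)
```

View pics/crop0.png

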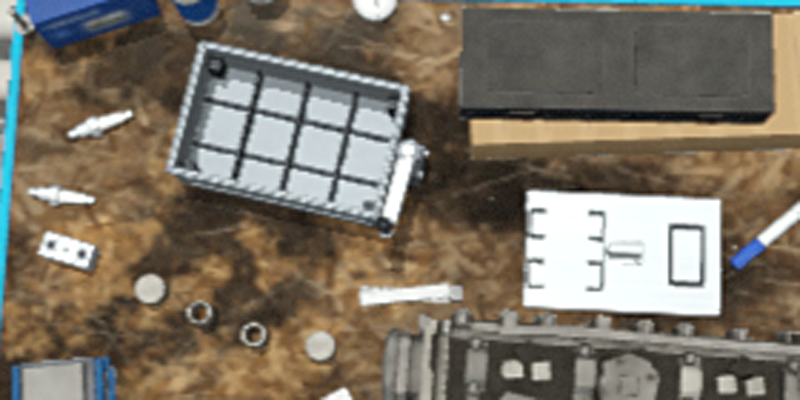

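The crop shows all six small parts and the cap, so none are missing. The springs are at crop (200,312) and (253,333), the tappets at (150,289) and (320,347). The divider's pocket is on the right, at (687,255), so it already faces the lever end. The lever points down the image, with its arm from (410,150) to (390,220). I'll move over the middle with tool y along box x.

```bash
python3 -m inch '[{"slide":[-46.4,-34.5,-4],"turn":1.376,"grip":6},{"slide":[-46.4,-34.5,-4],"turn":1.376,"grip":6},{"slide":[-46.4,-34.5,-4],"turn":1.376,"grip":6},{"slide":[-46.4,-34.5,-4],"turn":1.376,"grip":6},{"slide":[-46.4,-34.5,-4],"turn":1.376,"grip":6},{"slide":[-46.4,-34.5,-4],"turn":1.376,"grip":6},{"slide":[-46.4,-34.5,-4],"turn":1.376,"grip":6},{"slide":[-46.4,-34.5,-4],"turn":1.376,"grip":6},{"slide":[-46.4,-34.5,-4],"turn":1.376,"grip":6},{"slide":[-46.4,-34.5,-4],"turn":1.376,"grip":6},{"slide":[-46.4,-34.5,-4],"turn":1.376,"grip":6},{"slide":[-46.4,-34.5,-4],"turn":1.376,"grip":6},{"slide":[-46.4,-34.5,-4],"turn":1.376,"grip":6},{"slide":[-46.4,-34.5,-4],"turn":1.376,"grip":6},{"slide":[-46.4,-34.5,-4],"turn":1.376,"grip":6},{"slide":[-46.4,-34.5,-4],"turn":1.376,"grip":6},{"slide":[-46.4,-34.5,-4],"turn":1.376,"grip":6}]'
python3 - <<'E'
from h import *
s=ctrl.get_state();print(s['qpos'])
cam,p,d=look('w1')
C=cloud(cam,d);print(np.round(pose(),3))
E
```

```text
time: 1.85
eef_pos: [0.5598, 0.1022, 0.2713]
tcp_rot: [0.788, 0.616, -0.0, -0.0]
contact_force: [0.5, 1.0, -0.6]
opening: 0.703
finger_force: 0.0
[2.22944367e-03 2.42996401e-02 1.79829816e+00 6.79389982e-05
 1.31911314e+00 2.45414987e-01]
[[ 0.241  0.971 -0.     0.56 ]
 [ 0.971 -0.241  0.     0.102]
 [ 0.    -0.    -1.     0.271]
 [ 0.     0.     0.     1.   ]]
```

View pics/w1.png

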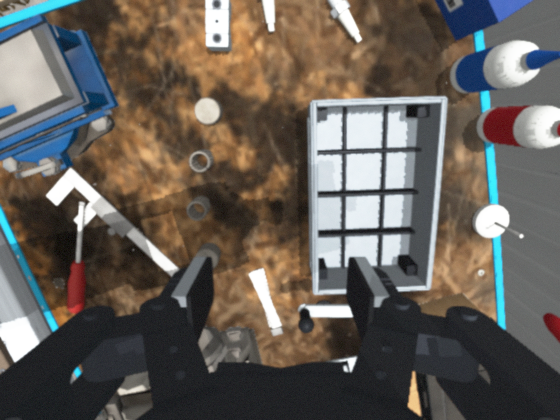

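The wrist view shows the box rim corners at (311,99), (446,97), (432,290) and (316,293). The tappets are at (207,111) and (208,253), and the springs at (200,160) and (198,207). The knob is at (306,322).

```bash
cat >> h.py <<'E'
def top_blobs(C,roi,h,tol=.005,minpx=15):
    """blobs whose height is h+-tol in roi (x0,x1,y0,y1)"""
    m=(abs(C[...,2]-h)<tol)&(C[...,0]>roi[0])&(C[...,0]<roi[1])&(C[...,1]>roi[2])&(C[...,1]<roi[3])
    n,L=cv2.connectedComponents(m.astype(np.uint8));out=[]
    for k in range(1,n):
        P=C[L==k]
        if len(P)>=minpx: out.append((cv2.minAreaRect((P[:,:2]*1000).astype(np.float32)),np.median(P[:,2]),len(P)))
    return out
E
python3 - <<'E'
from h import *
cam,tc=wfc('wrist',np.load('pics/w1.npz')['T']),wfc('top')
z=np.load('pics/w1.npz');C=cloud(cam,z['d'])
z2=np.load('pics/top0.npz');C2=cloud(tc,z2['d'])
print('corners@66',np.round(onz(cam,[(311,99),(446,97),(432,290),(316,293)],.066),3).tolist())
for nm,c in(('w',C),('top',C2)):
    print(nm,'box');[print(b) for b in top_blobs(c,(.5,.8,-.1,.25),.066,.006,200)]
    print(nm,'tap');[print(b) for b in top_blobs(c,(.42,.55,0,.23),.022)]
    print(nm,'spr');[print(b) for b in top_blobs(c,(.42,.55,0,.23),.031)]
    print(nm,'knob');[print(b) for b in top_blobs(c,(.5,.7,-.2,.05),.110,.008,5)]
print('circle px w @22',np.round(onz(cam,[(207,111),(208,253)],.022),3).tolist(),'spr@33',np.round(onz(cam,[(200,160),(198,207)],.033),3).tolist(),'knob',onz(cam,[(306,322)],.115))
E
```

```text
corners@66 [[0.61, 0.177, 0.066], [0.741, 0.147, 0.066], [0.701, -0.062, 0.066], [0.569, -0.033, 0.066]]
w box
(((785.518310546875, 216.53274536132812), (3.128526210784912, 29.651805877685547), 19.94002914428711), np.float64(0.06664204060666273), 233)
(((787.1920166015625, 164.92080688476562), (41.47625732421875, 19.638105392456055), 85.0994873046875), np.float64(0.06634514717740359), 307)
(((654.2642822265625, 57.29199981689453), (215.5247802734375, 138.98521423339844), 78.24633026123047), np.float64(0.06559442625649858), 3892)
w tap
(((498.3711242675781, 193.78111267089844), (28.098186492919922, 28.149709701538086), 34.93434524536133), np.float64(0.022953179014716774), 548)
(((482.7631530761719, 144.25503540039062), (8.486968040466309, 22.784536361694336), 15.461048126220703), np.float64(0.022094330914231353), 42)
(((469.12420654296875, 140.74368286132812), (7.654059886932373, 17.305400848388672), 11.980880737304688), np.float64(0.023730520142227707), 41)
(((459.5453186035156, 89.78512573242188), (10.27124309539795, 23.156217575073242), 22.448139190673828), np.float64(0.02224878347
[... 1770 characters left out ...]
60546875, -123.89599609375), (15.615262985229492, 2.913849353790283), 34.270782470703125), np.float64(0.11632261536083133), 8)
(((679.378662109375, -140.11074829101562), (4.49568510055542, 9.754387855529785), 34.16019058227539), np.float64(0.11673133067580677), 6)
(((669.4329833984375, -154.13494873046875), (19.648740768432617, 86.96484375), 6.537001132965088), np.float64(0.11230175078584215), 92)
(((551.9990234375, -41.0257568359375), (14.032047271728516, 13.750164031982422), 1.312140941619873), np.float64(0.11166064191021463), 29)
circle px w @22 [[0.498, 0.194, 0.022], [0.449, 0.029, 0.022]] spr@33 [[0.477, 0.144, 0.033], [0.458, 0.092, 0.033]] knob [[ 0.55346384 -0.03454779  0.115     ]]
```

```bash
cat >> h.py <<'E'
def go(*pts,yaw=None):
    """print slides (cm, tool axes now) for world waypoints; yaw = wanted world angle of tool y"""
    T=pose();y0=np.arctan2(T[1,1],T[0,1])
    print('at',np.round(T[:3,3],4),'yaw',round(y0,4), '' if yaw is None else 'turn %.3f'%(y0-yaw))
    for q in pts: print(np.round(q,3),'->',np.round(T[:3,:3].T@(np.array(q)-T[:3,3])*100,2).tolist())
E
cat > w.py <<'E'
import sys,json
from h import *
a=json.loads(sys.argv[1]);go(*a,yaw=float(sys.argv[2]) if len(sys.argv)>2 else None)
E
python3 w.py '[[0.4985,0.194,0.08],[0.4985,0.194,0.004]]' -0.205
python3 - <<'E'
from h import *
cam=wfc('wrist',np.load('pics/w1.npz')['T']);C=cloud(cam,np.load('pics/w1.npz')['d'])
for u,v in[(180,268),(150,245),(205,285),(220,340),(240,335)]:print(u,v,np.round(C[v,u],3))
E
```

```text
at [0.5599 0.102  0.2713] yaw -0.2434 turn -0.038
[0.498 0.194 0.08 ] -> [7.44, -8.18, 19.13]
[0.498 0.194 0.004] -> [7.44, -8.18, 26.73]
180 268 [0.399 0.01  0.001]
150 245 [0.372 0.052 0.004]
205 285 [0.532 0.112 0.293]
220 340 [ 0.453 -0.049  0.093]
240 335 [ 0.458 -0.09   0.031]
```

```bash
python3 -m inch '[{"slide":[7.4,-8.2,15],"turn":-0.038,"grip":5},{"slide":[7.4,-8.2,15],"turn":-0.038,"grip":5},{"slide":[7.4,-8.2,19],"turn":-0.038,"grip":5},{"slide":[7.4,-8.2,22],"turn":-0.038,"grip":5},{"slide":[7.4,-8.2,24],"turn":-0.038,"grip":5},{"slide":[7.4,-8.2,24],"turn":-0.038,"grip":5}]'; python3 - <<'E'
from h import *
cam,p,d=look('w2');C=cloud(cam,d)
[print(b) for b in top_blobs(C,(.45,.55,.15,.25),.022,.006)]
E
python3 w.py '[[0.4985,0.194,0.004]]' -0.205
```

```text
time: 2.5
eef_pos: [0.4936, 0.1933, 0.026]
tcp_rot: [0.776, 0.631, -0.004, -0.002]
contact_force: [-0.3, -0.9, 0.3]
opening: 0.585
finger_force: 0.0
(((498.20867919921875, 194.19976806640625), (29.337797164916992, 28.472631454467773), 79.70569610595703), np.float64(0.022913889739509863), 2923)
(((474.5851135253906, 152.57798767089844), (18.303428649902344, 5.141819000244141), 0.017105551436543465), np.float64(0.022801406804287244), 411)
at [0.4929 0.1932 0.0249] yaw -0.2051 turn -0.000
[0.498 0.194 0.004] -> [0.21, 0.55, 2.08]
```

```bash
python3 -m inch '[{"slide":[0,0,0],"turn":0,"grip":5},{"slide":[0,0,0],"turn":0,"grip":5}]';python3 w.py '[[0.4983,0.1942,0.004]]' -0.205
```

```text
time: 2.75
eef_pos: [0.5003, 0.1931, 0.0331]
tcp_rot: [0.776, 0.63, 0.001, 0.001]
contact_force: [0.4, -0.2, 0.2]
opening: 0.584
finger_force: 0.0
at [0.5003 0.1931 0.0331] yaw -0.2067 turn -0.002
[0.498 0.194 0.004] -> [0.06, -0.23, 2.91]
```

```bash
python3 -m inch '[{"slide":[0,0,1.5],"turn":0,"grip":5},{"slide":[0,0,2.7],"turn":0,"grip":5},{"slide":[0,0,2.7],"turn":0,"grip":5},{"slide":[0,0,2.7],"turn":0,"grip":2},{"slide":[0,0,2.7],"turn":0,"grip":2},{"slide":[0,0,2.7],"turn":0,"grip":2},{"slide":[0,0,2.7],"turn":0,"grip":2},{"slide":[0,0,2.7],"turn":0,"grip":2},{"slide":[0,0,0],"turn":0,"grip":2},{"slide":[0,0,-5],"turn":0,"grip":2},{"slide":[0,0,-8],"turn":0,"grip":2},{"slide":[0,0,-8],"turn":0,"grip":2},{"slide":[0,0,-8],"turn":0,"grip":2}]' 40;python3 w.py '[[0.6497,0.0325,0.11],[0.6497,0.0325,0.015]]' -0.205
```

```text
time: 4.05
eef_pos: [0.4989, 0.1928, 0.1119]
tcp_rot: [0.776, 0.63, 0.001, 0.0]
contact_force: [0.5, 0.0, -1.2]
opening: 0.323
finger_force: 39.6
at [0.4989 0.1928 0.1119] yaw -0.207 turn -0.002
[0.65  0.032 0.11 ] -> [-12.59, 18.05, 0.21]
[0.65  0.032 0.015] -> [-12.59, 18.03, 9.71]
```

```bash
python3 -m inch '[{"slide":[-6,9,0],"turn":0,"grip":2},{"slide":[-12.7,18,0],"turn":0,"grip":2},{"slide":[-12.7,18,0],"turn":0,"grip":2},{"slide":[-12.7,18,0],"turn":0,"grip":2},{"slide":[-12.7,18,0],"turn":0,"grip":2},{"slide":[-12.7,18,0],"turn":0,"grip":2},{"slide":[-12.7,18,3.5],"turn":0,"grip":2},{"slide":[-12.7,18,6.5],"turn":0,"grip":2},{"slide":[-12.7,18,8.5],"turn":0,"grip":2},{"slide":[-12.7,18,9.6],"turn":0,"grip":2},{"slide":[-12.7,18,9.6],"turn":0,"grip":2},{"slide":[-12.7,18,9.6],"turn":0,"grip":2}]';python3 w.py '[[0.6497,0.0325,0.015]]' -0.205
```

```text
time: 5.25
eef_pos: [0.6481, 0.0322, 0.0147]
tcp_rot: [0.776, 0.631, -0.0, -0.0]
contact_force: [0.2, -0.1, -0.2]
opening: 0.318
finger_force: 39.7
at [0.6481 0.0322 0.0147] yaw -0.2063 turn -0.001
[0.65  0.032 0.015] -> [0.06, 0.15, -0.03]
```

```bash
python3 -m inch '[{"slide":[0,0,0],"turn":0,"grip":4.6},{"slide":[0,0,0],"turn":0,"grip":4.6},{"slide":[0,0,0],"turn":0,"grip":4.6},{"slide":[0,0,-4],"turn":0,"grip":4.6},{"slide":[0,0,-8.5],"turn":0,"grip":4.6},{"slide":[3,-9,-8.5],"turn":0,"grip":4.6},{"slide":[7.3,-19.3,-8.5],"turn":0,"grip":4.6},{"slide":[7.3,-19.3,-8.5],"turn":0,"grip":4.6},{"slide":[7.3,-19.3,-8.5],"turn":0,"grip":4.6},{"slide":[7.3,-19.3,-8.5],"turn":0,"grip":4.6},{"slide":[7.3,-19.3,-6],"turn":0,"grip":4.6},{"slide":[7.3,-19.3,-6],"turn":0,"grip":4.6},{"slide":[7.3,-19.3,-6],"turn":0,"grip":4.6}]'; python3 - <<'E'
from h import *
cam,p,d=look('w3');C=cloud(cam,d)
[print(b) for b in top_blobs(C,(.42,.52,.05,.18),.030,.006)]
print('in box');[print(b) for b in top_blobs(C,(.6,.7,-.02,.09),.0255,.003)]
E
python3 w.py '[[0.4752,0.143,0.01]]' -0.205
```

```text
time: 6.55
eef_pos: [0.4752, 0.1423, 0.0754]
tcp_rot: [0.776, 0.63, -0.0, -0.0]
contact_force: [-0.2, 0.2, 0.7]
opening: 0.539
finger_force: 0.0
(((474.5173034667969, 142.36196899414062), (23.51712989807129, 23.963008880615234), 67.78897094726562), np.float64(0.029184992295271592), 694)
(((453.7371520996094, 88.2345962524414), (23.73128890991211, 23.926145553588867), 30.6627140045166), np.float64(0.028807958920997648), 660)
in box
(((638.7222290039062, 60.616188049316406), (5.432709693908691, 23.26197052001953), 79.37979125976562), np.float64(0.024088541961842555), 196)
(((641.3487548828125, 34.720088958740234), (28.552671432495117, 16.930248260498047), 87.45214080810547), np.float64(0.02662329618952297), 747)
(((639.2830810546875, 9.14601993560791), (5.080580711364746, 27.28422737121582), 78.90177917480469), np.float64(0.024158820604979314), 180)
at [0.4758 0.1423 0.076 ] yaw -0.2076 turn -0.003
[0.475 0.143 0.01 ] -> [0.06, -0.08, 6.6]
```

View pics/w3.png

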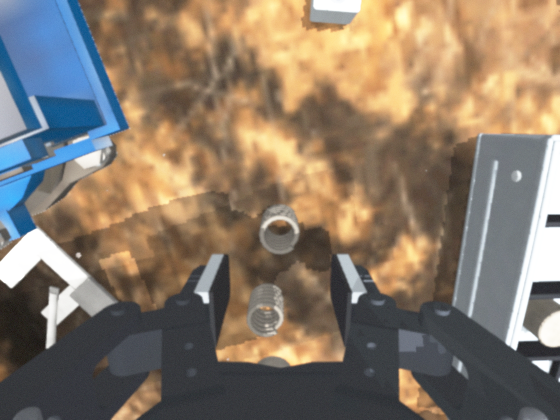

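The wrist view shows spring 1 at (280,230), spring 2 at (266,310) and the tappet in the box at (553,325). I'll grasp spring 1.

```bash
python3 -m inch '[{"slide":[0,0,4],"turn":0,"grip":4.6},{"slide":[0,0,6.3],"turn":0,"grip":4.6},{"slide":[0,0,6.3],"turn":0,"grip":4.6},{"slide":[0,0,6.3],"turn":0,"grip":1.6},{"slide":[0,0,6.3],"turn":0,"grip":1.6},{"slide":[0,0,6.3],"turn":0,"grip":1.6},{"slide":[0,0,6.3],"turn":0,"grip":1.6},{"slide":[0,0,6.3],"turn":0,"grip":1.6},{"slide":[0,0,6.3],"turn":0,"grip":1.6},{"slide":[0,0,2],"turn":0,"grip":1.6},{"slide":[0,0,-3],"turn":0,"grip":1.6},{"slide":[0,0,-3],"turn":0,"grip":1.6},{"slide":[-1,9,-3],"turn":0,"grip":1.6},{"slide":[-2.1,19.3,-3],"turn":0,"grip":1.6},{"slide":[-2.1,19.3,-3],"turn":0,"grip":1.6},{"slide":[-2.1,19.3,-3],"turn":0,"grip":1.6},{"slide":[-2.1,19.3,-3],"turn":0,"grip":1.6},{"slide":[-2.1,19.3,-3],"turn":0,"grip":1.6}]' 40;python3 w.py '[[0.6603,0.0835,0.0165]]' -0.205
```

```text
time: 8.4
eef_pos: [0.6591, 0.0819, 0.1037]
tcp_rot: [0.777, 0.63, -0.001, -0.001]
contact_force: [0.9, 0.2, 0.4]
opening: 0.267
finger_force: 39.5
at [0.6591 0.0819 0.1037] yaw -0.2079 turn -0.003
[0.66  0.084 0.016] -> [0.18, 0.11, 8.72]
```

```bash
python3 -m inch '[{"slide":[0,0,4],"turn":0,"grip":1.6},{"slide":[0,0,7.5],"turn":0,"grip":1.6},{"slide":[0,0,8.8],"turn":0,"grip":1.6},{"slide":[0,0,8.8],"turn":0,"grip":1.6},{"slide":[0,0,8.8],"turn":0,"grip":4.4},{"slide":[0,0,8.8],"turn":0,"grip":4.4},{"slide":[0,0,8.8],"turn":0,"grip":4.4},{"slide":[0,0,4],"turn":0,"grip":4.4},{"slide":[0,0,0],"turn":0,"grip":4.4},{"slide":[-1.8,-10,0],"turn":0,"grip":4.4},{"slide":[-3.8,-20.3,0],"turn":0,"grip":4.4},{"slide":[-3.8,-20.3,0],"turn":0,"grip":4.4},{"slide":[-3.8,-20.3,3],"turn":0,"grip":4.4},{"slide":[-3.8,-20.3,3],"turn":0,"grip":4.4},{"slide":[-3.8,-20.3,3],"turn":0,"grip":4.4}]'; python3 - <<'E'
from h import *
cam,p,d=look('w4');C=cloud(cam,d)
[print(b) for b in top_blobs(C,(.42,.52,.05,.18),.030,.006)]
print('in box');[print(b) for b in top_blobs(C,(.58,.72,-.02,.16),.034,.005)]
E
python3 w.py '[[0.4537,0.0878,0.012]]' -0.205
```

```text
time: 9.9
eef_pos: [0.4494, 0.0872, 0.0736]
tcp_rot: [0.776, 0.63, -0.002, -0.001]
contact_force: [0.6, 0.8, 0.6]
opening: 0.516
finger_force: 0.0
(((453.314697265625, 87.55888366699219), (23.9881591796875, 23.208650588989258), 80.38695526123047), np.float64(0.02922973145400995), 705)
in box
(((593.7018432617188, 92.13738250732422), (138.5992431640625, 3.5769479274749756), 78.46405792236328), np.float64(0.03412716032109975), 3087)
at [0.4524 0.087  0.0753] yaw -0.2068 turn -0.002
[0.454 0.088 0.012] -> [0.11, 0.11, 6.33]
```

```bash
python3 -m inch '[{"slide":[0,0,4],"turn":0,"grip":4.4},{"slide":[0,0,6.3],"turn":0,"grip":4.4},{"slide":[0,0,6.3],"turn":0,"grip":4.4},{"slide":[0,0,6.3],"turn":0,"grip":1.6},{"slide":[0,0,6.3],"turn":0,"grip":1.6},{"slide":[0,0,6.3],"turn":0,"grip":1.6},{"slide":[0,0,6.3],"turn":0,"grip":1.6},{"slide":[0,0,6.3],"turn":0,"grip":1.6},{"slide":[0,0,2],"turn":0,"grip":1.6},{"slide":[0,0,-3],"turn":0,"grip":1.6},{"slide":[0,0,-3],"turn":0,"grip":1.6},{"slide":[4.5,10,-3],"turn":0,"grip":1.6},{"slide":[9,20.3,-3],"turn":0,"grip":1.6},{"slide":[9,20.3,-3],"turn":0,"grip":1.6},{"slide":[9,20.3,-3],"turn":0,"grip":1.6},{"slide":[9,20.3,-3],"turn":0,"grip":1.6},{"slide":[9,20.3,-3],"turn":0,"grip":1.6},{"slide":[9,20.3,-3],"turn":0,"grip":1.6}]' 40;python3 w.py '[[0.6709,0.1344,0.0165]]' -0.205
```

```text
time: 11.75
eef_pos: [0.6689, 0.1332, 0.1037]
tcp_rot: [0.776, 0.63, -0.001, -0.001]
contact_force: [-1.6, -0.1, -0.0]
opening: 0.263
finger_force: 39.5
at [0.6689 0.1332 0.1037] yaw -0.2068 turn -0.002
[0.671 0.134 0.016] -> [0.17, 0.2, 8.72]
```

```bash
python3 -m inch '[{"slide":[0,0,4],"turn":0,"grip":1.6},{"slide":[0,0,7.5],"turn":0,"grip":1.6},{"slide":[0,0,8.8],"turn":0,"grip":1.6},{"slide":[0,0,8.8],"turn":0,"grip":1.6},{"slide":[0,0,8.8],"turn":0,"grip":4.8},{"slide":[0,0,8.8],"turn":0,"grip":4.8},{"slide":[0,0,8.8],"turn":0,"grip":4.8},{"slide":[0,0,4],"turn":0,"grip":4.8},{"slide":[0,0,0],"turn":0,"grip":4.8},{"slide":[-8,-10,0],"turn":0,"grip":4.8},{"slide":[-15.4,-19.7,0],"turn":0,"grip":4.8},{"slide":[-15.4,-19.7,0],"turn":0,"grip":4.8},{"slide":[-15.4,-19.7,0],"turn":0,"grip":4.8},{"slide":[-15.4,-19.7,4],"turn":0,"grip":4.8},{"slide":[-15.4,-19.7,4],"turn":0,"grip":4.8},{"slide":[-15.4,-19.7,4],"turn":0,"grip":4.8},{"slide":[-15.4,-19.7,4],"turn":0,"grip":4.8}]'; python3 - <<'E'
from h import *
cam,p,d=look('w5');C=cloud(cam,d)
[print(b) for b in top_blobs(C,(.42,.49,-.01,.06),.022,.005)]
E
python3 w.py '[[0.447,0.0235,0.004]]' -0.205
```

```text
time: 13.45
eef_pos: [0.4476, 0.0229, 0.0665]
tcp_rot: [0.776, 0.63, 0.001, 0.001]
contact_force: [0.8, 0.2, 0.9]
opening: 0.566
finger_force: 0.0
(((444.03082275390625, 22.3314151763916), (29.082746505737305, 28.632709503173828), 40.3587646484375), np.float64(0.022923209491330324), 1876)
at [0.4483 0.0229 0.067 ] yaw -0.2068 turn -0.002
[0.447 0.024 0.004] -> [0.03, -0.17, 6.3]
```

```bash
python3 -m inch '[{"slide":[-0.1,-0.2,3.5],"turn":0,"grip":4.8},{"slide":[-0.1,-0.2,6.1],"turn":0,"grip":4.8},{"slide":[-0.1,-0.2,6.1],"turn":0,"grip":4.8},{"slide":[-0.1,-0.2,6.1],"turn":0,"grip":2},{"slide":[-0.1,-0.2,6.1],"turn":0,"grip":2},{"slide":[-0.1,-0.2,6.1],"turn":0,"grip":2},{"slide":[-0.1,-0.2,6.1],"turn":0,"grip":2},{"slide":[-0.1,-0.2,6.1],"turn":0,"grip":2},{"slide":[-0.1,-0.2,2],"turn":0,"grip":2},{"slide":[-0.1,-0.2,-3],"turn":0,"grip":2},{"slide":[-0.1,-0.2,-6.5],"turn":0,"grip":2},{"slide":[0.2,10,-6.5],"turn":0,"grip":2},{"slide":[0.4,19.7,-6.5],"turn":0,"grip":2},{"slide":[0.4,19.7,-6.5],"turn":0,"grip":2},{"slide":[0.4,19.7,-6.5],"turn":0,"grip":2},{"slide":[0.4,19.7,-6.5],"turn":0,"grip":2},{"slide":[0.4,19.7,-6.5],"turn":0,"grip":2},{"slide":[0.4,19.7,-6.5],"turn":0,"grip":2}]' 40;python3 w.py '[[0.6403,-0.0125,0.016]]' -0.205
```

```text
time: 15.3
eef_pos: [0.6379, -0.0132, 0.1297]
tcp_rot: [0.776, 0.63, -0.001, -0.001]
contact_force: [0.1, 0.3, -0.5]
opening: 0.314
finger_force: 39.8
at [ 0.6379 -0.0132  0.1297] yaw -0.2068 turn -0.002
[ 0.64  -0.012  0.016] -> [0.12, 0.24, 11.37]
```

```bash
python3 -m inch '[{"slide":[0,0,4.5],"turn":0,"grip":2},{"slide":[0,0,8.5],"turn":0,"grip":2},{"slide":[0,0,10.5],"turn":0,"grip":2},{"slide":[0,0,11.4],"turn":0,"grip":2},{"slide":[0,0,11.4],"turn":0,"grip":2},{"slide":[0,0,11.4],"turn":0,"grip":4.4},{"slide":[0,0,11.4],"turn":0,"grip":4.4},{"slide":[0,0,11.4],"turn":0,"grip":4.4},{"slide":[0,0,7],"turn":0,"grip":4.4},{"slide":[0,0,2],"turn":0,"grip":4.4},{"slide":[0,0,-3],"turn":0,"grip":4.4},{"slide":[0,0,-8],"turn":0,"grip":4.4},{"slide":[0,0,-12],"turn":0,"grip":4.4},{"slide":[0,0,-12],"turn":0,"grip":4.4},{"slide":[0,0,-12],"turn":0,"grip":4.4},{"slide":[0,0,-12],"turn":0,"grip":4.4}]'; python3 - <<'E'
from h import *
cam,p,d=look('w6');C=cloud(cam,d)
print('box');[print(b) for b in top_blobs(C,(.5,.8,-.1,.25),.066,.004,800)]
u=np.array([[.979,-.2036],[.2036,.979]])
for h in(.026,.036):
  for b in top_blobs(C,(.58,.73,-.05,.17),h,.0035,60): print(h,np.round(u@(np.array(b[0][0])-[655,58]),1),np.round(b[0][1],1),b[2])
E
python3 w.py '[[0.545,-0.277,0.25]]' -0.205
```

```text
time: 16.9
eef_pos: [0.6385, -0.0134, 0.2488]
tcp_rot: [0.776, 0.63, -0.001, -0.001]
contact_force: [0.3, -0.5, -0.1]
opening: 0.517
finger_force: 0.0
box
(((652.7020874023438, 50.99717712402344), (202.31349182128906, 138.94168090820312), 78.1707534790039), np.float64(0.06572575794991681), 4085)
0.026 [ 4.7 98.1] [ 14.  108.9] 289
0.026 [-59.1  83.2] [28.9 11.1] 60
0.026 [-0.4 28.2] [ 79.8 126.2] 1096
0.026 [ -2.3 -25.1] [27.6 28.3] 595
0.026 [  3.1 -60.4] [ 75.2 130.4] 514
0.026 [ -1.1 -73.4] [28.4 28.5] 550
0.026 [ -14.1 -102.2] [ 4.7 71.2] 122
0.036 [-32.4  63.9] [165.2  76.4] 473
0.036 [-4.6 76.5] [23.1 19.9] 171
0.036 [-5.4 24.1] [22.7 18.1] 140
0.036 [ 61.7 -40.9] [55.6  0.6] 65
0.036 [   3.4 -102.2] [ 1.  67.7] 88
at [ 0.6382 -0.0134  0.2481] yaw -0.207 turn -0.002
[ 0.545 -0.277  0.25 ] -> [-27.71, -3.71, -0.17]
```

View pics/w6.png

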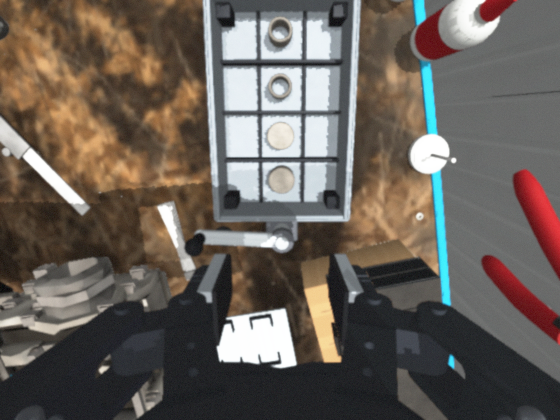

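All four small parts stand in their compartments in the wrist view, at (281,32), (279,88), (281,135) and (281,180). The lever is at (240,240) and the divider's edge at (255,340). Next I'll go to the divider.

```bash
python3 -m inch '[{"slide":[-9,-1.2,0],"turn":0,"grip":4.4},{"slide":[-18,-2.4,0],"turn":-0.1,"grip":4.4},{"slide":[-27.7,-3.7,0],"turn":-0.2,"grip":4.4},{"slide":[-27.7,-3.7,0],"turn":-0.2,"grip":4.4},{"slide":[-27.7,-3.7,0],"turn":-0.2,"grip":4.4},{"slide":[-27.7,-3.7,0],"turn":-0.2,"grip":4.4},{"slide":[-27.7,-3.7,0],"turn":-0.2,"grip":4.4},{"slide":[-27.7,-3.7,0],"turn":-0.2,"grip":4.4},{"slide":[-27.7,-3.7,0],"turn":-0.2,"grip":4.4}]'; python3 - <<'E'
from h import *
cam,p,d=look('w7');C=cloud(cam,d)
print('plate');[print(b) for b in top_blobs(C,(.4,.65,-.45,-.1),.006,.004,1500)]
print('tab');[print(b) for b in top_blobs(C,(.48,.6,-.35,-.2),.031,.006,50)]
z=np.load('pics/top0.npz');C=cloud(wfc('top'),z['d'])
white=(z['p'].min(2)>150)
n,L=cv2.connectedComponents(white[:, :].astype(np.uint8));k=L[205,330];P=C[L==k];print('top plate',k,cv2.minAreaRect((P[:,:2]*1000).astype(np.float32)))
print('tab');[print(b) for b in top_blobs(C,(.48,.6,-.35,-.2),.031,.006,5)]
go((.545,-.277,.03))
E
```

```text
time: 17.85
eef_pos: [0.5461, -0.2759, 0.2491]
tcp_rot: [0.709, 0.705, 0.0, -0.001]
contact_force: [-0.6, 0.2, -0.4]
opening: 0.513
finger_force: 0.0
plate
(((545.7305297851562, -280.6275634765625), (202.00987243652344, 121.32138061523438), 88.45392608642578), np.float64(0.005526022587867052), 14456)
tab
(((546.1384887695312, -280.1634216308594), (35.530914306640625, 9.777941703796387), 89.45467376708984), np.float64(0.03308205035561973), 298)
top plate 73 ((458.505859375, -251.89505004882812), (218.82301330566406, 345.1763916015625), 74.31607055664062)
tab
(((546.9918823242188, -278.9200744628906), (34.37836456298828, 9.878035545349121), 89.50935363769531), np.float64(0.03162698137402886), 46)
at [ 0.5464 -0.2757  0.2494] yaw -0.0055 
[ 0.545 -0.277  0.03 ] -> [-0.16, -0.11, 21.94]
```

View pics/w7.png

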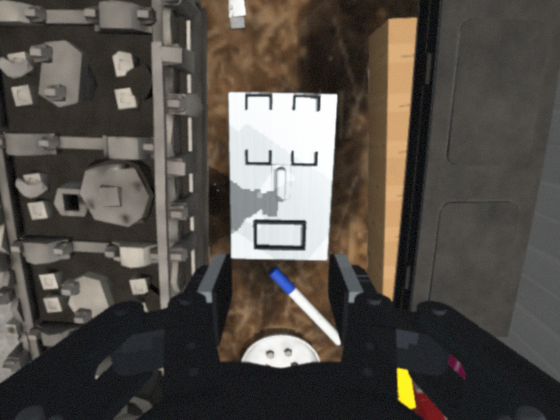

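In the wrist view the plate's corners are at (229,93), (337,94), (327,260) and (232,260). The tab is at (280,183) and the pocket at (280,235). The marker and dish are clear of the grasp.

```bash
python3 -m inch '[{"slide":[-0.4,0,4.5],"turn":0.015,"grip":4.4},{"slide":[-0.4,0,9],"turn":0.015,"grip":4.4},{"slide":[-0.4,0,13.5],"turn":0.015,"grip":4.4},{"slide":[-0.4,0,17],"turn":0.015,"grip":4.4},{"slide":[-0.4,0,18.5],"turn":0.015,"grip":4.4},{"slide":[-0.4,0,18.5],"turn":0.015,"grip":4.4},{"slide":[-0.4,0,18.5],"turn":0.015,"grip":4.4},{"slide":[-0.4,0,18.5],"turn":0.015,"grip":4.4}]'; python3 - <<'E'
from h import *
cam,p,d=look('w8');C=cloud(cam,d)
print('plate');[print(b) for b in top_blobs(C,(.4,.65,-.45,-.1),.006,.004,1500)]
print('tab');[print(b) for b in top_blobs(C,(.48,.6,-.35,-.2),.031,.006,50)]
z=np.load('pics/w7.npz');C=cloud(wfc('wrist',z['T']),z['d'])
for r in((.6,.8,-.5,-.08),(.45,.5,-.45,-.1)):
  m=(C[...,0]>r[0])&(C[...,0]<r[1])&(C[...,1]>r[2])&(C[...,1]<r[3])&(C[...,2]<.2);print(r,C[m][:,2].max())
go((.546,-.28,.009))
E
```

```text
time: 18.7
eef_pos: [0.548, -0.282, 0.0684]
tcp_rot: [0.715, 0.699, 0.0, 0.003]
contact_force: [0.2, -0.1, -0.2]
opening: 0.514
finger_force: 0.0
plate
(((547.0546875, -281.50244140625), (199.1205596923828, 120.63941955566406), 88.91474151611328), np.float64(0.0055486402221852915), 40172)
(((544.45166015625, -346.5221252441406), (26.541183471679688, 55.206024169921875), 88.38349914550781), np.float64(0.005576222650887572), 2676)
tab
(((546.1738891601562, -280.0915832519531), (35.416194915771484, 9.898098945617676), 88.40531921386719), np.float64(0.033023761255059236), 1079)
(0.6, 0.8, -0.5, -0.08) 0.12552246315269083
(0.45, 0.5, -0.45, -0.1) 0.13074939869339458
at [ 0.5479 -0.2821  0.0682] yaw -0.0217 
[ 0.546 -0.28   0.009] -> [0.22, -0.22, 5.92]
```

```bash
python3 - <<'E'
from h import *
for n in('w7','w8'):
  z=np.load(f'pics/{n}.npz');C=cloud(wfc('wrist',z['T']),z['d'])
  m=(C[...,0]>.42)&(C[...,0]<.53)&(C[...,1]>-.36)&(C[...,1]<-.2)&(C[...,2]<.16)&(C[...,2]>.07)
  P=C[m];print(n,len(P),np.percentile(P[:,0],[50,95,99.5,100]) if len(P) else '', P[P[:,0]>np.percentile(P[:,0],99)][:5].round(3) if len(P) else '')
E
python3 -m inch '[{"slide":[0.2,-0.2,3],"turn":0,"grip":4.4},{"slide":[0.2,-0.2,3],"turn":0,"grip":4.4},{"slide":[0.2,-0.2,3],"turn":0,"grip":4.4}]'; python3 w.py '[[0.5462,-0.2801,0.009]]' -0.02
```

```text
w7 9860 [0.45007769 0.4660498  0.47221327 0.47640336] [[ 0.471 -0.201  0.112]
 [ 0.471 -0.201  0.104]
 [ 0.471 -0.2    0.102]
 [ 0.471 -0.2    0.1  ]
 [ 0.472 -0.2    0.099]]
w8 41426 [0.46851999 0.52567618 0.52936847 0.52999626] [[ 0.529 -0.266  0.133]
 [ 0.529 -0.266  0.134]
 [ 0.529 -0.266  0.134]
 [ 0.529 -0.266  0.134]
 [ 0.53  -0.266  0.134]]
time: 19.05
eef_pos: [0.5442, -0.2791, 0.036]
tcp_rot: [0.715, 0.699, 0.0, 0.0]
contact_force: [0.2, -0.1, 1.1]
opening: 0.513
finger_force: 0.0
at [ 0.5442 -0.2791  0.036 ] yaw -0.0221 turn -0.002
[ 0.546 -0.28   0.009] -> [-0.1, 0.2, 2.7]
```

```bash
python3 -m inch '[{"slide":[-0.1,0.1,1.5],"turn":0,"grip":4.4},{"slide":[-0.1,0.1,2.6],"turn":0,"grip":4.4},{"slide":[-0.1,0.1,2.6],"turn":0,"grip":4.4},{"slide":[-0.1,0.1,2.6],"turn":0,"grip":0.4},{"slide":[-0.1,0.1,2.6],"turn":0,"grip":0.4},{"slide":[-0.1,0.1,2.6],"turn":0,"grip":0.4},{"slide":[-0.1,0.1,2.6],"turn":0,"grip":0.4},{"slide":[-0.1,0.1,2.6],"turn":0,"grip":0.4},{"slide":[-0.1,0.1,2.6],"turn":0,"grip":0.4},{"slide":[-0.1,0.1,2.6],"turn":0,"grip":0.4},{"slide":[-0.1,0.1,1],"turn":0,"grip":0.4},{"slide":[-0.1,0.1,-2],"turn":0,"grip":0.4},{"slide":[-0.1,0.1,-6],"turn":0,"grip":0.4},{"slide":[-0.1,0.1,-11],"turn":0,"grip":0.4},{"slide":[-0.1,0.1,-15],"turn":0,"grip":0.4},{"slide":[-0.1,0.1,-16],"turn":0,"grip":0.4},{"slide":[-0.1,0.1,-16],"turn":0,"grip":0.4},{"slide":[-0.1,0.1,-16],"turn":0,"grip":0.4}]' 90; python3 w.py '[[0.6548,0.0577,0.15]]' -0.206
python3 - <<'E'
from h import *
cam,p,d=look('w9')
E
```

```text
time: 20.85
eef_pos: [0.5436, -0.2789, 0.1922]
tcp_rot: [0.715, 0.699, -0.0, -0.003]
contact_force: [-0.7, 0.4, -3.7]
opening: 0.097
finger_force: 88.8
at [ 0.5436 -0.2789  0.1922] yaw -0.022 turn 0.184
[0.655 0.058 0.15 ] -> [33.89, 10.39, 4.28]
```

View pics/w9.png

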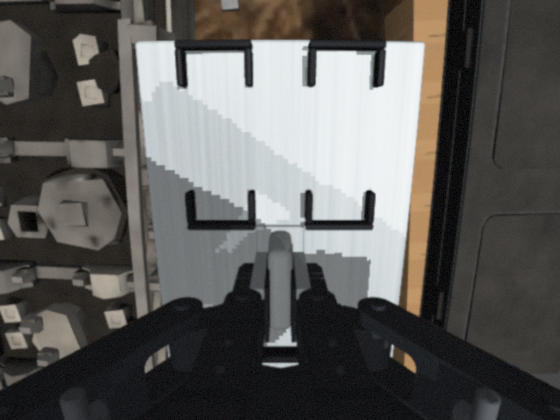

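The divider hangs square in the grip. Its far edge runs from (137,42) to (423,42), with the tab at (280,240).

```bash
cat >> h.py <<'E'
def held(tag):
    z=np.load(f'pics/{tag}.npz');K,D,W=wfc('wrist',np.eye(4));C=cloud((K,D,W),z['d'])
    m=(abs(C[...,2]-.004)<.012)&(abs(C[...,0])<.11)&(abs(C[...,1])<.075)&(C[...,0]>.02)
    P=C[m];A=np.c_[P[:,:2],np.ones(len(P))];c=np.linalg.lstsq(A,P[:,2],rcond=None)[0]
    ok=abs(A@c-P[:,2])<.003;c=np.linalg.lstsq(A[ok],P[ok,2],rcond=None)[0];P=P[abs(A@c-P[:,2])<.003]
    print('plane tiltx,tilty,z0',c.round(4));y=P[:,1]
    for a in np.arange(.025,.1,.015):
        q=P[abs(P[:,0]-a)<.003,1];print('x=%.3f'%a,'y edges',q.min().round(4),q.max().round(4),'mid',((q.min()+q.max())/2).round(4))
    print('far edge x',np.percentile(P[abs(P[:,1]-.03)<.005,0],99.7).round(4),np.percentile(P[abs(P[:,1]+.03)<.005,0],99.7).round(4))
E
python3 -c "
from h import *
held('w9')"
```

```text
plane tiltx,tilty,z0 [0.0003 0.0014 0.0045]
x=0.025 y edges -0.0596 0.0586 mid -0.0005
x=0.040 y edges -0.0597 0.059 mid -0.0004
x=0.055 y edges -0.0595 0.0589 mid -0.0003
x=0.070 y edges -0.0595 0.0594 mid -0.0
x=0.085 y edges -0.0594 0.059 mid -0.0002
x=0.100 y edges -0.0579 0.0586 mid 0.0003
far edge x 0.0935 0.0935
```

```bash
python3 - <<'E'
from h import *
z=np.load('pics/w9.npz');C=cloud(wfc('wrist',np.eye(4)),z['d'])
for y in(-.05,-.045,0,.045,.05):
  m=(abs(C[...,1]-y)<.002)&(abs(C[...,2]-.004)<.006)&(abs(C[...,0])<.13);print(y,C[m][:,0].max().round(4))
E
python3 -m inch '[{"slide":[8,2.5,0],"turn":0.05,"grip":0.4},{"slide":[13,4,0],"turn":0.1,"grip":0.4},{"slide":[17,5.2,0],"turn":0.15,"grip":0.4},{"slide":[21,6.4,0],"turn":0.184,"grip":0.4},{"slide":[25,7.7,0],"turn":0.184,"grip":0.4},{"slide":[29,8.9,0],"turn":0.184,"grip":0.4},{"slide":[32,9.8,0],"turn":0.184,"grip":0.4},{"slide":[33.9,10.4,0],"turn":0.184,"grip":0.4},{"slide":[33.9,10.4,2],"turn":0.184,"grip":0.4},{"slide":[33.9,10.4,4],"turn":0.184,"grip":0.4},{"slide":[33.9,10.4,4],"turn":0.184,"grip":0.4},{"slide":[33.9,10.4,4],"turn":0.184,"grip":0.4},{"slide":[33.9,10.4,4],"turn":0.184,"grip":0.4}]'; python3 w.py '[[0.6548,0.0577,0.11]]' -0.206
python3 - <<'E'
from h import *
cam,p,d=look('w10')
C=cloud(cam,d);u=np.array([[.9789,-.2045],[.2045,.9789]])
Q=(C[...,:2]-[.6548,.0577])@u.T;Z=C[...,2]
for y in(.04,.06,.08,.1):
  m=(abs(Q[...,1]-y)<.003)&(abs(Z-.066)<.003)
  q=Q[m][:,0];a,b=q[q<-.05],q[q>.05];print(y,[ (round(t.min(),4),round(t.max(),4),len(t)) if len(t) else '' for t in(a,b)])
for x in(-.04,-.02,.02,.04):
  m=(abs(Q[...,0]-x)<.003)&(abs(Z-.066)<.003)&(Q[...,1]>.09);q=Q[m][:,1];print('far',x,(q.min().round(4),q.max().round(4)) if len(q) else '')
  m=(abs(Q[...,0]-x)<.003)&(abs(Z-T[2] if 0 else Z-pose()[2,3])<.012)&(Q[...,1]>.05)&(Q[...,1]<.12);q=Q[m][:,1];print(' plate far',q.max() if len(q) else '')
E
```

```text
-0.05 0.0977
-0.045 0.0977
0 0.0975
0.045 0.0978
0.05 0.0978
time: 22.2
eef_pos: [0.6571, 0.0559, 0.156]
tcp_rot: [0.776, 0.63, 0.0, 0.0]
contact_force: [-1.1, -0.4, -2.7]
opening: 0.093
finger_force: 88.4
at [0.6571 0.0559 0.156 ] yaw -0.2068 turn -0.001
[0.655 0.058 0.11 ] -> [0.13, -0.26, 4.6]
0.04 ['', '']
0.06 ['', (np.float64(0.1403), np.float64(0.1466), 44)]
0.08 ['', (np.float64(0.136), np.float64(0.1384), 43)]
0.1 ['', '']
far -0.04 
 plate far 0.09631860802404214
far -0.02 
 plate far 0.09537842803204707
far 0.02 
 plate far 0.09532591899504134
far 0.04 
 plate far 0.09466497010769255
```

View pics/w10.png

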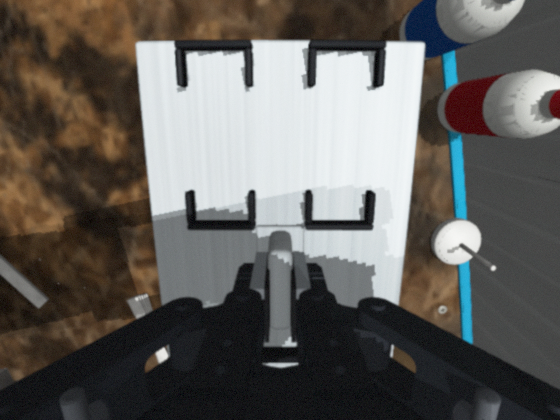

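The divider hides the box in this view, so I'll refine the box centre from the earlier views.

```bash
python3 - <<'E'
from h import *
yaw=-.206;u=np.array([[np.cos(yaw),np.sin(yaw)],[-np.sin(yaw),np.cos(yaw)]]);c0=np.array([.6548,.0577])
S={'w1':None,'w6':None,'top0':None,'scene0':None}
for n in S:
  z=np.load(f'pics/{n}.npz');cam=wfc('wrist',z['T']) if n[0]=='w' else wfc(n[:-1]);C=cloud(cam,z['d'])
  Q=(C[...,:2]-c0)@u.T;Z=C[...,2];m=abs(Z-.066)<.005
  L=[];R_=[];F=[];N=[]
  for y in np.arange(-.085,.086,.01):
    q=Q[m&(abs(Q[...,1]-y)<.004)][:,0]
    l,r=q[(q<-.05)&(q>-.08)],q[(q>.05)&(q<.08)]
    if len(l):L.append((y,np.median(l)))
    if len(r):R_.append((y,np.median(r)))
  for x in np.arange(-.05,.051,.01):
    q=Q[m&(abs(Q[...,0]-x)<.004)][:,1];f,g=q[(q>.09)&(q<.118)],q[(q<-.09)&(q>-.118)]
    if len(f):F.append((x,np.median(f)))
    if len(g):N.append((x,np.median(g)))
  for k,v in zip('LRFN',(L,R_,F,N)):
    v=np.array(v);
    if len(v)>2:
      s,i=np.polyfit(v[:,0],v[:,1],1);print(n,k,'at0 %.4f slope %.4f'%(i,s),len(v))
E
```

```text
w1 L at0 -0.0667 slope -0.0025 18
w1 R at0 0.0636 slope -0.0029 18
w1 F at0 0.1035 slope 0.0035 11
w1 N at0 -0.1027 slope -0.0006 6
w6 L at0 -0.0655 slope -0.0004 18
w6 R at0 0.0645 slope 0.0000 18
w6 N at0 -0.1042 slope -0.0010 11
top0 L at0 -0.0656 slope -0.0007 18
top0 R at0 0.0651 slope 0.0007 18
top0 F at0 0.1042 slope 0.0024 11
top0 N at0 -0.1037 slope 0.0072 11
scene0 L at0 -0.0669 slope 0.0010 18
scene0 R at0 0.0635 slope 0.0005 18
scene0 F at0 0.1017 slope 0.0098 11
scene0 N at0 -0.1019 slope -0.0900 6
```

```bash
python3 -m inch '[{"slide":[0,0,2],"turn":0,"grip":0.4},{"slide":[0,0,4],"turn":0,"grip":0.4},{"slide":[0,0,6],"turn":0,"grip":0.4},{"slide":[0,0,6.5],"turn":0,"grip":0.4},{"slide":[0,0,6.5],"turn":0,"grip":0.4},{"slide":[0,0,6.5],"turn":0,"grip":0.4},{"slide":[0,0,6.5],"turn":0,"grip":0.4},{"slide":[0,0,6.5],"turn":0,"grip":0.4},{"slide":[0,0,6.5],"turn":0,"grip":0.4}]'; python3 - <<'E'
from h import *
q=[]
for k in range(4):
  ctrl.read_camera('top');s=ctrl.get_state();q.append(s['eef_pos'])
print(np.round(q,4))
go((.6541,.0578,.049),yaw=-.206)
E
```

```text
time: 23.15
eef_pos: [0.657, 0.0566, 0.0912]
tcp_rot: [0.776, 0.631, 0.0, 0.0]
contact_force: [0.6, 0.5, -2.6]
opening: 0.096
finger_force: 88.5
[[0.6569 0.0566 0.091 ]
 [0.6567 0.0566 0.0907]
 [0.6567 0.0566 0.0906]
 [0.6566 0.0566 0.0904]]
at [0.6566 0.0566 0.0904] yaw -0.206 turn 0.000
[0.654 0.058 0.049] -> [0.06, -0.27, 4.14]
```

```bash
python3 -m inch '[{"slide":[0.05,-0.25,0],"turn":0,"grip":0.4},{"slide":[0.05,-0.25,0],"turn":0,"grip":0.4},{"slide":[0.05,-0.25,0],"turn":0,"grip":0.4},{"slide":[0.05,-0.25,0.5],"turn":0,"grip":0.4},{"slide":[0.05,-0.25,1],"turn":0,"grip":0.4},{"slide":[0.05,-0.25,1.4],"turn":0,"grip":0.4},{"slide":[0.05,-0.25,1.7],"turn":0,"grip":0.4},{"slide":[0.05,-0.25,2],"turn":0,"grip":0.4},{"slide":[0.05,-0.25,2],"turn":0,"grip":0.4},{"slide":[0.05,-0.25,2],"turn":0,"grip":0.4}]'; python3 w.py '[[0.6541,0.0578,0.049]]' -0.206
```

```text
time: 24.35
eef_pos: [0.6543, 0.0576, 0.0703]
tcp_rot: [0.776, 0.631, -0.0, -0.0]
contact_force: [-1.4, 0.4, -3.2]
opening: 0.096
finger_force: 88.5
at [0.6543 0.0576 0.0703] yaw -0.206 turn -0.000
[0.654 0.058 0.049] -> [0.02, -0.02, 2.13]
```

```bash
python3 -m inch '[{"slide":[0,0,0.5],"turn":0,"grip":0.4},{"slide":[0,0,1],"turn":0,"grip":0.4},{"slide":[0,0,1.5],"turn":0,"grip":0.4},{"slide":[0,0,1.8],"turn":0,"grip":0.4},{"slide":[0,0,2],"turn":0,"grip":0.4},{"slide":[0,0,2],"turn":0,"grip":0.4}]'; python3 w.py '[[0.6541,0.0578,0.049]]' -0.206
```

```text
time: 24.95
eef_pos: [0.6543, 0.0576, 0.0503]
tcp_rot: [0.776, 0.631, 0.0, 0.0]
contact_force: [0.5, 1.0, -3.0]
opening: 0.095
finger_force: 88.6
at [0.6543 0.0576 0.0503] yaw -0.2059 turn 0.000
[0.654 0.058 0.049] -> [0.01, -0.02, 0.13]
```

```bash
python3 -m inch '[{"slide":[0,0,0.1],"turn":0,"grip":0.4},{"slide":[0,0,0.2],"turn":0,"grip":0.4},{"slide":[0,0,0.2],"turn":0,"grip":0.4},{"slide":[0,0,0.2],"turn":0,"grip":3},{"slide":[0,0,0.2],"turn":0,"grip":3},{"slide":[0,0,0.2],"turn":0,"grip":3},{"slide":[0,0,-1],"turn":0,"grip":3},{"slide":[0,0,-4],"turn":0,"grip":3},{"slide":[0,0,-9],"turn":0,"grip":3},{"slide":[-3,0,-14],"turn":0,"grip":3},{"slide":[-6,0,-19],"turn":0,"grip":3},{"slide":[-6,0,-19],"turn":0,"grip":3},{"slide":[-6,0,-19],"turn":0,"grip":3},{"slide":[-6,0,-19],"turn":0,"grip":3},{"slide":[-6,0,-19],"turn":0,"grip":3}]'; python3 - <<'E'
from h import *
cam,p,d=look('w11');C=cloud(cam,d)
for n,h in(('plate',.0455),('tab',.073)):
  print(n);[print(b) for b in top_blobs(C,(.57,.74,-.06,.18),h,.003,60)]
pp,dd=ctrl.read_camera('top');np.savez('pics/top1.npz',p=pp,d=dd);cv2.imwrite('pics/top1c.png',cv2.resize(pp[125:265,125:405,::-1],None,fx=2.857,fy=2.857,interpolation=cv2.INTER_CUBIC))
E
```

```text
time: 26.45
eef_pos: [0.6407, -0.0001, 0.2371]
tcp_rot: [0.776, 0.631, -0.002, -0.002]
contact_force: [0.1, 0.4, -0.7]
opening: 0.356
finger_force: 0.0
plate
(((653.697998046875, 160.3785400390625), (8.138994216918945, 82.46920013427734), 83.93421173095703), np.float64(0.04508245862959975), 158)
(((714.5479125976562, 147.53822326660156), (1.2672185897827148, 38.105674743652344), 78.86601257324219), np.float64(0.046450116898759), 85)
(((654.468994140625, 57.287635803222656), (196.2063751220703, 119.78041076660156), 78.06317138671875), np.float64(0.045492944701250815), 21490)
(((603.48779296875, 120.3256607055664), (64.0150146484375, 0.7292220592498779), 78.92389678955078), np.float64(0.04537584625783192), 93)
(((721.4983520507812, 72.78440856933594), (48.514930725097656, 1.1981925964355469), 78.746337890625), np.float64(0.04547180852692595), 73)
(((640.3394775390625, -8.248420715332031), (70.17738342285156, 125.88088989257812), 78.48761749267578), np.float64(0.04540092807482554), 312)
(((640.9349975585938, -6.621728897094727), (27.036043167114258, 54.28443908691406), 78.60090637207031), np.float64(0.045599536207174884), 1432)
tab
(((654.7010498046875, 57.8177604675293), (35.65791702270508, 9.039323806762695), 78.18607330322266), np.float64(0.07301006773366062), 442)
```

View pics/w11.png

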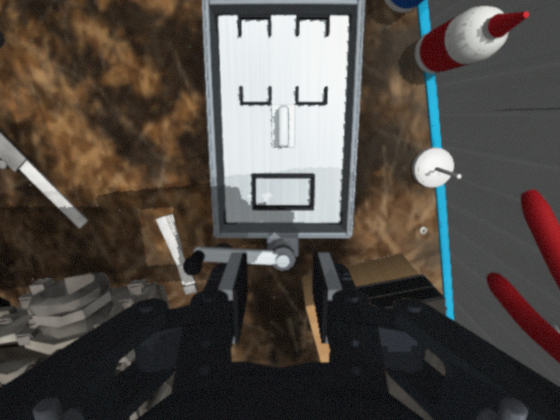

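The divider lies flat in the box at z ≈ 0.0405. The pocket is at (283,192) and the troughs at (255,62) and (312,62). Next, the cap and plugs.

```bash
python3 w.py '[[0.58,0.20,0.25]]' -0.206; python3 -m inch '[{"slide":[6,-3.4,-1],"turn":0,"grip":6.5},{"slide":[12,-6.8,-1],"turn":0,"grip":6.5},{"slide":[18.4,-10,-1],"turn":0,"grip":6.5},{"slide":[18.4,-10,-1],"turn":0,"grip":6.5},{"slide":[18.4,-10,-1],"turn":0,"grip":6.5},{"slide":[18.4,-10,-1],"turn":0,"grip":6.5},{"slide":[18.4,-10,-1],"turn":0,"grip":6.5},{"slide":[18.4,-10,-1],"turn":0,"grip":6.5}]'; python3 - <<'E'
from h import *
cam,p,d=look('w12');C=cloud(cam,d)
T=wfc('top');z=np.load('pics/top1.npz');C2=cloud(T,z['d'])
for c in(C,C2):
  for b in top_blobs(c,(.48,.74,.2,.34),.026,.004,12): print('cap',b)
  for b in top_blobs(c,(.48,.74,.2,.34),.012,.008,30): print('plug',b)
go((.58,.2,.25))
E
```

```text
at [ 6.409e-01 -1.000e-04  2.373e-01] yaw -0.2051 turn 0.001
[0.58 0.2  0.25] -> [18.36, -10.04, -1.22]
time: 27.35
eef_pos: [0.5822, 0.198, 0.2498]
tcp_rot: [0.777, 0.63, -0.0, 0.0]
contact_force: [0.4, -0.4, 0.7]
opening: 0.763
finger_force: 0.0
cap (((535.6746215820312, 278.5557556152344), (49.37321472167969, 23.951147079467773), 74.11360931396484), np.float64(0.026446300132664635), 1109)
plug (((593.0308837890625, 292.1178283691406), (65.93872833251953, 20.610130310058594), 88.14958190917969), np.float64(0.014444614007202594), 677)
plug (((667.6909790039062, 256.8516845703125), (20.401395797729492, 64.26441192626953), 10.542834281921387), np.float64(0.014242897823593836), 653)
plug (((550.7100830078125, 288.7345275878906), (20.059707641601562, 0.6932294368743896), 74.93653106689453), np.float64(0.011949155923738325), 34)
plug (((542.8697509765625, 263.3713073730469), (22.540836334228516, 1.3418543338775635), 70.48804473876953), np.float64(0.015635348282574207), 36)
cap (((536.8252563476562, 278.8079528808594), (50.35164260864258, 24.116012573242188), 71.4159164428711), np.float64(0.025681662835813857), 117)
plug (((673.39208984375, 257.8365478515625), (22.921676635742188, 67.63185119628906), 30.439414978027344), np.float64(0.012878310878728705), 95)
plug (((595.03662109375, 292.99078369140625), (62.694000244140625, 20.230257034301758), 83.01411437988281), np.float64(0.012913990197454872), 94)
at [0.5823 0.1979 0.2499] yaw -0.2082 
[0.58 0.2  0.25] -> [0.16, -0.26, -0.01]
```

View pics/w12.png

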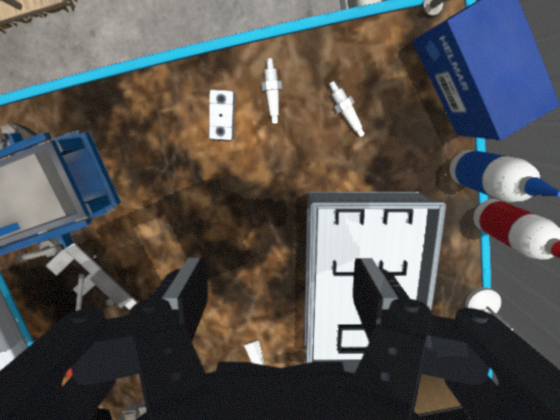

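The cap is at (221,115), with plug 1 at (272,90) and plug 2 at (347,110). I'll check the vise clearance before going over the cap.

```bash
python3 - <<'E'
from h import *
z=np.load('pics/w12.npz');C=cloud(wfc('wrist',z['T']),z['d'])
m=(C[...,0]>.3)&(C[...,0]<.56)&(C[...,1]>.2)&(C[...,1]<.36)&(C[...,2]<.2)&(C[...,2]>.035);P=C[m];print(len(P),P.max(0),P[P[:,0].argmax()])
go((.536,.2785,.10),yaw=1.28)
E
```

```text
10846 [0.42613182 0.30956756 0.15248317] [0.42613182 0.21847719 0.07748636]
at [0.5823 0.1979 0.2499] yaw -0.2082 turn -1.488
[0.536 0.278 0.1  ] -> [6.94, -6.18, 14.99]
```

```bash
python3 -m inch '[{"slide":[2,-2,2],"turn":-0.15,"grip":7},{"slide":[4,-4,4],"turn":-0.3,"grip":7},{"slide":[6.9,-6.2,6],"turn":-0.45,"grip":7},{"slide":[6.9,-6.2,8],"turn":-0.6,"grip":7},{"slide":[6.9,-6.2,10],"turn":-0.75,"grip":7},{"slide":[6.9,-6.2,11],"turn":-0.9,"grip":7},{"slide":[6.9,-6.2,12],"turn":-1.05,"grip":7},{"slide":[6.9,-6.2,13],"turn":-1.2,"grip":7},{"slide":[6.9,-6.2,14],"turn":-1.35,"grip":7},{"slide":[6.9,-6.2,15],"turn":-1.49,"grip":7},{"slide":[6.9,-6.2,15],"turn":-1.49,"grip":7},{"slide":[6.9,-6.2,15],"turn":-1.49,"grip":7},{"slide":[6.9,-6.2,15],"turn":-1.49,"grip":7},{"slide":[6.9,-6.2,15],"turn":-1.49,"grip":7}]'; python3 - <<'E'
from h import *
cam,p,d=look('w13');C=cloud(cam,d)
for b in top_blobs(C,(.48,.60,.2,.34),.026,.004,100): print('cap',b)
go((.536,.2785,.0125),yaw=1.28)
E
```

```text
time: 28.8
eef_pos: [0.5358, 0.2796, 0.1012]
tcp_rot: [0.144, 0.99, 0.0, 0.001]
contact_force: [-0.7, -0.2, 1.3]
opening: 0.819
finger_force: 0.0
cap (((535.1725463867188, 278.4482727050781), (49.60894012451172, 24.491466522216797), 74.57386016845703), np.float64(0.026417746526480337), 2536)
at [0.5357 0.2796 0.1011] yaw 1.2828 turn 0.003
[0.536 0.278 0.012] -> [-0.06, -0.11, 8.86]
```

```bash
python3 -m inch '[{"slide":[0,-0.1,4],"turn":-0.019,"grip":7},{"slide":[0,-0.1,7],"turn":-0.019,"grip":7},{"slide":[0,-0.1,9.1],"turn":-0.019,"grip":7},{"slide":[0,-0.1,9.1],"turn":-0.019,"grip":7},{"slide":[0,-0.1,9.1],"turn":-0.019,"grip":7},{"slide":[0,-0.1,9.1],"turn":-0.019,"grip":4},{"slide":[0,-0.1,9.1],"turn":-0.019,"grip":4},{"slide":[0,-0.1,9.1],"turn":-0.019,"grip":4},{"slide":[0,-0.1,9.1],"turn":-0.019,"grip":4},{"slide":[0,-0.1,9.1],"turn":-0.019,"grip":4},{"slide":[0,-0.1,9.1],"turn":-0.019,"grip":4},{"slide":[0,-0.1,8],"turn":-0.019,"grip":4},{"slide":[0,-0.1,4],"turn":-0.019,"grip":4},{"slide":[0,-0.1,-2],"turn":-0.019,"grip":4},{"slide":[0,-0.1,-5],"turn":-0.019,"grip":4},{"slide":[0,-0.1,-5],"turn":-0.019,"grip":4},{"slide":[0,-0.1,-5],"turn":-0.019,"grip":4}]' 60;python3 - <<'E'
from h import *
cam,p,d=look('w14')
C=cloud(wfc('wrist',np.eye(4)),d)
for h in(-.014,-.018):
  m=(abs(C[...,2]-h)<.004)&(abs(C[...,1])<.024)&(abs(C[...,0])<.04);P=C[m];print(h,len(P),P.min(0).round(4),P.max(0).round(4),cv2.minAreaRect((P[:,:2]*1000).astype(np.float32)))
go((.6412,-.006,.15),yaw=-.207)
E
```

```text
time: 30.55
eef_pos: [0.5352, 0.2788, 0.1519]
tcp_rot: [0.133, 0.991, 0.001, 0.001]
contact_force: [0.3, -0.3, -0.9]
opening: 0.565
finger_force: 63.2
-0.014 6049 [-0.0116 -0.024  -0.018 ] [ 0.0136  0.0239 -0.01  ] ((0.905919075012207, -0.08887863159179688), (25.149818420410156, 47.856956481933594), 0.2515522539615631)
-0.018 4548 [-0.0112 -0.024  -0.022 ] [ 0.0136  0.0239 -0.014 ] ((1.3356733322143555, -0.15686607360839844), (24.28834342956543, 47.85477066040039), 0.9897480010986328)
at [0.534  0.2784 0.1498] yaw 1.303 turn 1.510
[ 0.641 -0.006  0.15 ] -> [-17.86, -24.59, -0.03]
```

```bash
python3 -m inch '[{"slide":[-2,-2.5,0],"turn":0.15,"grip":4},{"slide":[-4,-5,0],"turn":0.3,"grip":4},{"slide":[-6,-8,0],"turn":0.45,"grip":4},{"slide":[-8,-11,0],"turn":0.6,"grip":4},{"slide":[-10,-14,0],"turn":0.75,"grip":4},{"slide":[-12,-17,0],"turn":0.9,"grip":4},{"slide":[-14,-19,0],"turn":1.05,"grip":4},{"slide":[-16,-22,0],"turn":1.2,"grip":4},{"slide":[-17.9,-24.6,0],"turn":1.35,"grip":4},{"slide":[-17.9,-24.6,0],"turn":1.5,"grip":4},{"slide":[-17.9,-24.6,0],"turn":1.51,"grip":4},{"slide":[-17.9,-24.6,3],"turn":1.51,"grip":4},{"slide":[-17.9,-24.6,5],"turn":1.51,"grip":4},{"slide":[-17.9,-24.6,5],"turn":1.51,"grip":4},{"slide":[-17.9,-24.6,5],"turn":1.51,"grip":4},{"slide":[-17.9,-24.6,5],"turn":1.51,"grip":4},{"slide":[-17.9,-24.6,5],"turn":1.51,"grip":4}]';python3 - <<'E'
from h import *
cam,p,d=look('w15');C=cloud(cam,d)
print('plate',[b for b in top_blobs(C,(.57,.74,-.06,.18),.0455,.003,5000)])
print('tab',top_blobs(C,(.57,.74,-.06,.18),.073,.003,60))
cv2.imwrite('pics/w15c.png',p[:,:,::-1])
Q=cloud(wfc('wrist',np.eye(4)),d);m=(abs(Q[...,2]+.016)<.005)&(abs(Q[...,1])<.024)&(abs(Q[...,0])<.04);P=Q[m];print(len(P),cv2.minAreaRect((P[:,:2]*1000).astype(np.float32)),P[:,0].min(),P[:,0].max())
go((.6410,-.0071,.055),yaw=-.207)
E
```

```text
time: 32.3
eef_pos: [0.6433, -0.0058, 0.102]
tcp_rot: [0.776, 0.631, 0.001, 0.001]
contact_force: [0.5, 0.5, -1.3]
opening: 0.563
finger_force: 63.2
plate [(((651.4125366210938, 42.56440353393555), (159.48390197753906, 119.83580017089844), 78.09383392333984), np.float64(0.04549406740635467), 43187)]
tab [(((654.2874145507812, 57.399078369140625), (35.75421905517578, 9.690276145935059), 78.4115982055664), np.float64(0.07304412176399154), 1406), (((629.6591186523438, -52.17266845703125), (4.37843656539917, 17.20886993408203), 88.70359802246094), np.float64(0.07512951705142629), 61)]
6037 ((0.05113506317138672, -0.006412506103515625), (47.999263763427734, 24.6207275390625), 89.94697570800781) -0.012273291859648525 0.012353195383694816
at [ 0.6432 -0.0059  0.1019] yaw -0.2063 turn 0.001
[ 0.641 -0.007  0.055] -> [-0.17, -0.21, 4.69]
```

View pics/w15.png

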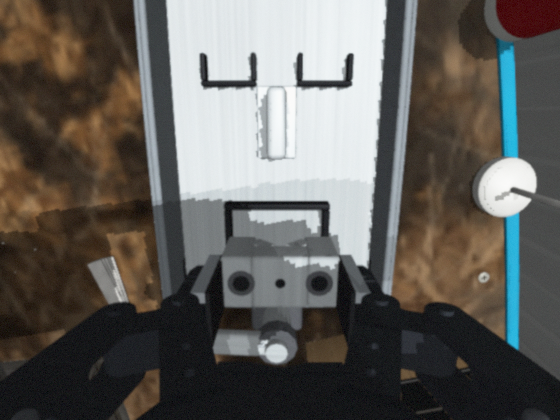

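The cap is held square, with its bolt holes at (240,283) and (320,283). The pocket frame is at (278,205) behind it. I'll lower a little and recheck.

```bash
python3 -m inch '[{"slide":[0,-0.2,1],"turn":0,"grip":4},{"slide":[0,-0.2,2],"turn":0,"grip":4},{"slide":[0,-0.2,3],"turn":0,"grip":4},{"slide":[0,-0.2,3],"turn":0,"grip":4},{"slide":[0,-0.2,3],"turn":0,"grip":4},{"slide":[0,-0.2,3],"turn":0,"grip":4},{"slide":[0,-0.2,3],"turn":0,"grip":4},{"slide":[0,-0.2,3],"turn":0,"grip":4}]';python3 - <<'E'
from h import *
cam,p,d=look('w16');C=cloud(cam,d);T=pose()
t=top_blobs(C,(.57,.74,-.06,.18),.073,.003,300);print('tab',t)
Q=cloud(wfc('wrist',np.eye(4)),d);m=(abs(Q[...,2]+.016)<.005)&(abs(Q[...,1])<.024)&(abs(Q[...,0])<.04);P=Q[m];print(P[:,0].min(),P[:,0].max(),P[:,2].mean())
# pocket far inner wall: points on floor ahead of the cap, in tool frame rel tab
m=(abs(C[...,2]-.0545)<.002)&(C[...,1]<.03)&(C[...,1]>-.03);W=Q[m];print('wall tops x range',np.percentile(W[:,0],[1,50,99]),'y',W[:,1].min(),W[:,1].max(),len(W))
go((.6411,-.0058,.055),yaw=-.207)
E
```

```text
time: 33.15
eef_pos: [0.6408, -0.0056, 0.0709]
tcp_rot: [0.776, 0.63, 0.0, 0.0]
contact_force: [-0.3, -0.8, -0.0]
opening: 0.564
finger_force: 63.2
tab [(((654.496337890625, 57.277313232421875), (35.47260284423828, 9.964597702026367), 78.68754577636719), np.float64(0.073019976089949), 2084), (((642.933349609375, 5.69472074508667), (1.5791081190109253, 49.019832611083984), 78.03976440429688), np.float64(0.07329029783222069), 507)]
-0.012166938717958778 0.01230736456949185 -0.014482111326174841
wall tops x range [-0.02186804  0.01610855  0.04676315] y -0.06278075519600095 0.06342413785364782 2015
at [ 0.6408 -0.0056  0.0708] yaw -0.207 turn 0.000
[ 0.641 -0.006  0.055] -> [-0.02, 0.04, 1.58]
```

```bash
python3 -m inch '[{"slide":[0,0.05,0.5],"turn":0,"grip":4},{"slide":[0,0.05,0.9],"turn":0,"grip":4},{"slide":[0,0.05,1.3],"turn":0,"grip":4},{"slide":[0,0.05,1.6],"turn":0,"grip":4},{"slide":[0,0.05,1.6],"turn":0,"grip":4},{"slide":[0,0.05,1.6],"turn":0,"grip":4}]';python3 w.py '[[0.6411,-0.0058,0.055]]'
```

```text
time: 33.8
eef_pos: [0.641, -0.0056, 0.0569]
tcp_rot: [0.776, 0.63, -0.001, -0.0]
contact_force: [-7.2, 1.5, 12.4]
opening: 0.569
finger_force: 64.7
at [ 0.641  -0.0056  0.0569] yaw -0.2066 
[ 0.641 -0.006  0.055] -> [-0.02, 0.01, 0.19]
```

```bash
python3 -m inch '[{"slide":[0,0,0],"turn":0,"grip":6.5},{"slide":[0,0,0],"turn":0,"grip":6.5},{"slide":[0,0,0],"turn":0,"grip":6.5},{"slide":[0,0,-3],"turn":0,"grip":6.5},{"slide":[0,0,-8],"turn":0,"grip":6.5},{"slide":[0,0,-13],"turn":0,"grip":6.5},{"slide":[-2,0,-16],"turn":0,"grip":6.5},{"slide":[-2,0,-16],"turn":0,"grip":6.5},{"slide":[-2,0,-16],"turn":0,"grip":6.5},{"slide":[-2,0,-16],"turn":0,"grip":6.5}]';python3 - <<'E'
from h import *
cam,p,d=look('w17');C=cloud(cam,d)
for h in(.0715,.0455):print(h,top_blobs(C,(.57,.74,-.06,.18),h,.004,400))
P=C[(abs(C[...,0]-.6411)<.022)&(abs(C[...,1]+.006)<.011)];P=P[P[:,2]>.06];A=np.c_[P[:,:2],np.ones(len(P))];c=np.linalg.lstsq(A,P[:,2],rcond=None)[0];print('tilt',c[:2],'z',P[:,2].mean())
pp,dd=ctrl.read_camera('top');np.savez('pics/top2.npz',p=pp,d=dd);C2=cloud(wfc('top'),dd)
for b in top_blobs(C2,(.48,.74,.2,.36),.012,.008,30): print('plug',b)
go((.6,.22,.2))
E
```

```text
time: 34.8
eef_pos: [0.6356, -0.0247, 0.2118]
tcp_rot: [0.776, 0.63, -0.001, -0.002]
contact_force: [-0.3, 0.3, -1.3]
opening: 0.763
finger_force: 0.0
0.0715 [(((654.3897705078125, 57.14879608154297), (35.220184326171875, 8.951567649841309), 77.99706268310547), np.float64(0.07294370331166394), 545), (((640.9277954101562, -5.5115966796875), (23.78575325012207, 49.826045989990234), 78.09030151367188), np.float64(0.0714746219597534), 1638)]
0.0455 [(((651.71630859375, 45.57097625732422), (180.23695373535156, 126.38700103759766), 78.24935150146484), np.float64(0.0454837133605418), 24683)]
tilt [-0.81610995 -5.4975895 ] z 0.2775692498736165
plug (((668.8912963867188, 259.1424255371094), (24.86655616760254, 64.88135528564453), 5.158705234527588), np.float64(0.013165530459140928), 91)
plug (((593.7235717773438, 294.2131652832031), (18.073680877685547, 66.96258544921875), 0.6953332424163818), np.float64(0.01351042767187649), 87)
at [ 0.6356 -0.0246  0.2115] yaw -0.2067 
[0.6  0.22 0.2 ] -> [23.21, -8.5, 1.19]
```

```bash
python3 -m inch '[{"slide":[8,-2.8,0],"turn":0,"grip":5},{"slide":[16,-5.6,0],"turn":-0.09,"grip":5},{"slide":[24,-8.4,3],"turn":-0.177,"grip":5},{"slide":[30.1,-10.7,7],"turn":-0.177,"grip":5},{"slide":[30.1,-10.7,11],"turn":-0.177,"grip":5},{"slide":[30.1,-10.7,11],"turn":-0.177,"grip":5},{"slide":[30.1,-10.7,11],"turn":-0.177,"grip":5},{"slide":[30.1,-10.7,11],"turn":-0.177,"grip":5},{"slide":[30.1,-10.7,11],"turn":-0.177,"grip":5},{"slide":[30.1,-10.7,11],"turn":-0.177,"grip":5}]';python3 - <<'E'
from h import *
cam,p,d=look('w18');C=cloud(cam,d)
for b in top_blobs(C,(.54,.74,.2,.36),.012,.009,200): print('plug',b)
go((.593,.292,.01))
E
```

```text
time: 35.9
eef_pos: [0.5945, 0.2909, 0.1045]
tcp_rot: [0.718, 0.696, 0.0, 0.0]
contact_force: [0.6, -0.5, 0.1]
opening: 0.588
finger_force: 0.0
plug (((592.71044921875, 291.6617736816406), (66.16085815429688, 20.911819458007812), 80.69236755371094), np.float64(0.014419211381564823), 1415)
plug (((668.6881713867188, 257.32720947265625), (21.26363754272461, 65.84770202636719), 19.551158905029297), np.float64(0.014373329428663761), 1279)
at [0.595  0.2906 0.1053] yaw -0.0312 
[0.593 0.292 0.01 ] -> [0.13, -0.22, 9.53]
```

View pics/w18.png

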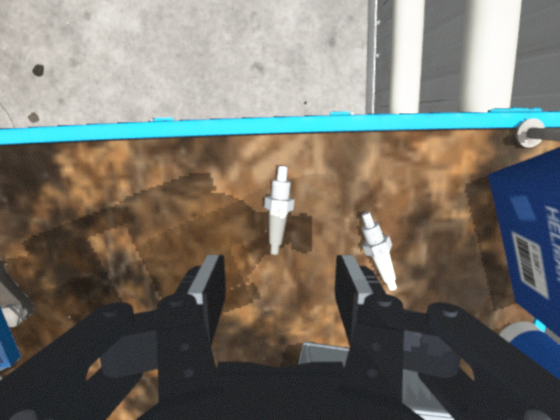

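Plug 1's ends are at (282,168) and (275,253), with its hex at (279,203). Plug 2's ends are at (367,214) and (393,288).

```bash
python3 - <<'E'
from h import *
z=np.load('pics/w18.npz');cam=wfc('wrist',z['T'])
e=onz(cam,[(282,167),(275,254),(366,213),(394,289)],.009)
for a,b in((e[0],e[1]),(e[2],e[3])):
  v=a-b;print('mid',((a+b)/2).round(4),'len',np.linalg.norm(v).round(4),'ang',np.degrees(np.arctan2(v[1],v[0])).round(1))
C=cloud(cam,z['d'])
for r in((.56,.63,.24,.34),(.635,.71,.21,.31)):
  P=C[(C[...,2]>.005)&(C[...,2]<.022)&(C[...,0]>r[0])&(C[...,0]<r[1])&(C[...,1]>r[2])&(C[...,1]<r[3])];q=P[:,:2];c=np.median(q,0);w,V=np.linalg.eigh(np.cov(q.T));v=V[:,1];v=v*np.sign(v[1]);t=(q-q.mean(0))@v;s=(q-q.mean(0))@V[:,0]
  mid=q.mean(0)+v*(t.min()+t.max())/2+0;print('pca',mid.round(4),np.degrees(np.arctan2(v[1],v[0])).round(1),np.ptp(t).round(4),np.ptp(s).round(4),'zmax',P[:,2].max().round(4))
E
python3 w.py '[[0.593,0.291,0.005]]' 
```

```text
mid [0.5932 0.2906 0.009 ] len 0.0666 ang 83.8
mid [0.6703 0.2563 0.009 ] len 0.0682 ang 111.5
pca [0.5927 0.2917] 82.7 0.0662 0.021 zmax 0.0205
pca [0.6684 0.2572] 111.3 0.066 0.0212 zmax 0.0206
at [0.595  0.2906 0.1053] yaw -0.0312 
[0.593 0.291 0.005] -> [0.03, -0.21, 10.03]
```

```bash
python3 -m inch '[{"slide":[0,-0.2,4],"turn":0.088,"grip":4},{"slide":[0,-0.2,8],"turn":0.088,"grip":4},{"slide":[0,-0.2,10.1],"turn":0.088,"grip":4},{"slide":[0,-0.2,10.1],"turn":0.088,"grip":4},{"slide":[0,-0.2,10.1],"turn":0.088,"grip":4},{"slide":[0,-0.2,10.1],"turn":0.088,"grip":1.2},{"slide":[0,-0.2,10.1],"turn":0.088,"grip":1.2},{"slide":[0,-0.2,10.1],"turn":0.088,"grip":1.2},{"slide":[0,-0.2,10.1],"turn":0.088,"grip":1.2},{"slide":[0,-0.2,10.1],"turn":0.088,"grip":1.2},{"slide":[0,-0.2,10.1],"turn":0.088,"grip":1.2},{"slide":[0,-0.2,8],"turn":0.088,"grip":1.2},{"slide":[0,-0.2,3],"turn":0.088,"grip":1.2},{"slide":[0,-0.2,-2],"turn":0.088,"grip":1.2},{"slide":[0,-0.2,-5],"turn":0.088,"grip":1.2},{"slide":[0,-0.2,-5],"turn":0.088,"grip":1.2},{"slide":[0,-0.2,-5],"turn":0.088,"grip":1.2}]' 50;python3 - <<'E'
from h import *
cam,p,d=look('w19')
go((.6410,.1194,.12),(.6919,.1087,.12),yaw=-.207)
C=cloud(wfc('wrist',np.eye(4)),d);m=(abs(C[...,2]+.008)<.016)&(abs(C[...,1])<.013)&(abs(C[...,0])<.06)
P=C[m];print(len(P),P.min(0).round(4),P.max(0).round(4))
for a in np.arange(-.035,.04,.007):
  q=P[abs(P[:,0]-a)<.002]
  if len(q)>3:print(a.round(3),q[:,1].min().round(4),q[:,1].max().round(4),q[:,2].min().round(4))
E
```

```text
time: 37.65
eef_pos: [0.5921, 0.2916, 0.1553]
tcp_rot: [0.747, 0.664, 0.001, 0.0]
contact_force: [0.4, 0.3, -0.7]
opening: 0.193
finger_force: 52.0
at [0.591  0.2913 0.1533] yaw -0.1179 turn 0.089
[0.641 0.119 0.12 ] -> [-16.48, 6.99, 3.33]
[0.692 0.109 0.12 ] -> [-16.94, 12.17, 3.32]
4191 [-0.0339 -0.013  -0.024 ] [0.0334 0.013  0.0015]
-0.028 -0.0028 0.0024 -0.0078
-0.021 -0.0052 0.0042 -0.0093
-0.014 -0.0087 0.0051 -0.0148
-0.007 -0.0087 0.0082 -0.0222
-0.0 -0.0087 0.0083 -0.024
0.007 -0.0087 0.0109 -0.0239
0.014 -0.0067 0.0062 -0.0115
0.021 -0.0066 0.0061 -0.0112
0.028 -0.0035 0.003 -0.0083
0.035 -0.003 0.0025 -0.0073
```

View pics/w19.png

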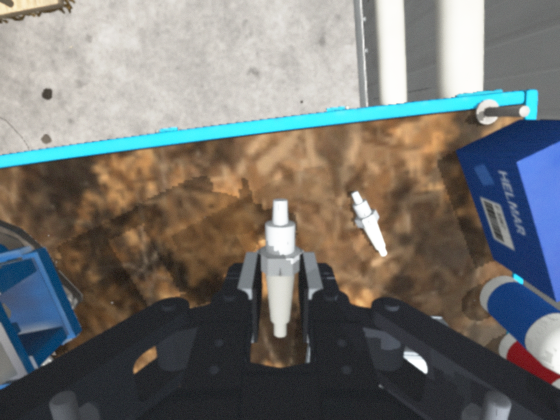

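Plug 1 is held in line with the tool, with its ends at (281,203) and (281,335). Plug 2 is still at (370,223).

```bash
python3 -m inch '[{"slide":[-6,2.5,0],"turn":0.05,"grip":1.2},{"slide":[-12,5,0],"turn":0.089,"grip":1.2},{"slide":[-16.5,7,0],"turn":0.089,"grip":1.2},{"slide":[-16.5,7,2],"turn":0.089,"grip":1.2},{"slide":[-16.5,7,5.5],"turn":0.089,"grip":1.2},{"slide":[-16.5,7,5.5],"turn":0.089,"grip":1.2},{"slide":[-16.5,7,5.5],"turn":0.089,"grip":1.2},{"slide":[-16.5,7,5.5],"turn":0.089,"grip":1.2},{"slide":[-16.5,7,5.5],"turn":0.089,"grip":1.2},{"slide":[-16.5,7,5.5],"turn":0.089,"grip":1.2}]';python3 - <<'E'
from h import *
cam,p,d=look('w20');ctrl.read_camera('wrist');ctrl.read_camera('wrist')
go((.6410,.1194,.05),yaw=-.207)
E
```

```text
time: 38.7
eef_pos: [0.6428, 0.1201, 0.101]
tcp_rot: [0.776, 0.631, 0.001, 0.001]
contact_force: [0.1, -0.5, 0.2]
opening: 0.193
finger_force: 52.0
at [0.6424 0.1197 0.1002] yaw -0.2064 turn 0.001
[0.641 0.119 0.05 ] -> [-0.06, -0.14, 5.02]
```

View pics/w20.png

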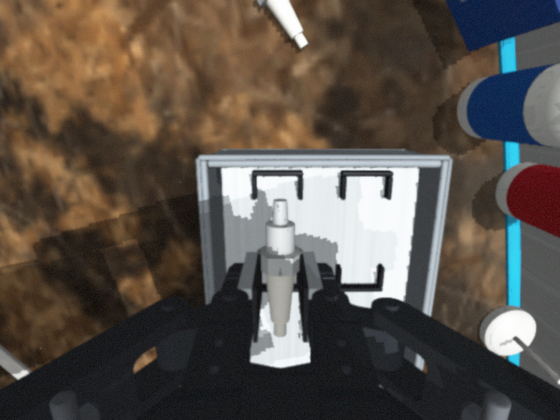

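The plug is above the left trough, whose frame is at (277,185), and is lined up with it. Lower and release.

```bash
python3 -m inch '[{"slide":[-0.05,-0.1,2],"turn":0,"grip":1.2},{"slide":[-0.05,-0.1,3.5],"turn":0,"grip":1.2},{"slide":[-0.05,-0.1,4.4],"turn":0,"grip":1.2},{"slide":[-0.05,-0.1,4.9],"turn":0,"grip":1.2},{"slide":[-0.05,-0.1,4.9],"turn":0,"grip":1.2},{"slide":[-0.05,-0.1,4.9],"turn":0,"grip":1.2}]';python3 w.py '[[0.6410,0.1194,0.05]]'
```

```text
time: 39.45
eef_pos: [0.6412, 0.1191, 0.0509]
tcp_rot: [0.776, 0.63, -0.0, 0.0]
contact_force: [-2.1, -0.3, 2.6]
opening: 0.196
finger_force: 52.4
at [0.6412 0.1191 0.0509] yaw -0.2069 
[0.641 0.119 0.05 ] -> [0.02, -0.02, 0.09]
```

```bash
python3 -m inch '[{"slide":[0,0,0],"turn":0,"grip":3.4},{"slide":[0,0,0],"turn":0,"grip":3.4},{"slide":[0,0,0],"turn":0,"grip":3.4},{"slide":[0,0,-3],"turn":0,"grip":3.4},{"slide":[0,0,-7],"turn":0,"grip":3.4},{"slide":[3,0,-10],"turn":-0.15,"grip":4.4},{"slide":[7,-0.1,-10],"turn":-0.3,"grip":4.4},{"slide":[11,-0.1,-10],"turn":-0.45,"grip":4.4},{"slide":[14.1,-0.1,-10],"turn":-0.58,"grip":4.4},{"slide":[14.1,-0.1,-7],"turn":-0.58,"grip":4.4},{"slide":[14.1,-0.1,-5],"turn":-0.58,"grip":4.4},{"slide":[14.1,-0.1,-5],"turn":-0.58,"grip":4.4},{"slide":[14.1,-0.1,-5],"turn":-0.58,"grip":4.4},{"slide":[14.1,-0.1,-5],"turn":-0.58,"grip":4.4},{"slide":[14.1,-0.1,-5],"turn":-0.58,"grip":4.4}]';python3 - <<'E'
from h import *
cam,p,d=look('w21');C=cloud(cam,d);r=(.62,.72,.2,.32)
m=(C[...,2]>.005)&(C[...,2]<.022)&(C[...,0]>r[0])&(C[...,0]<r[1])&(C[...,1]>r[2])&(C[...,1]<r[3])
n,L,st,_=cv2.connectedComponentsWithStats(m.astype(np.uint8));k=1+st[1:,4].argmax();q=C[L==k][:,:2];w,V=np.linalg.eigh(np.cov(q.T));v=V[:,1]*np.sign(V[1,1]);t=(q-q.mean(0))@v
mid=q.mean(0)+v*(t.min()+t.max())/2;print('pca',mid.round(4),np.arctan2(v[1],v[0])-np.pi/2,np.ptp(t))
go((*mid,.004),yaw=np.arctan2(v[1],v[0])-np.pi/2)
E
```

```text
time: 40.95
eef_pos: [0.6702, 0.2573, 0.1025]
tcp_rot: [0.564, 0.826, 0.001, 0.001]
contact_force: [-0.9, -0.4, 0.5]
opening: 0.516
finger_force: 0.0
pca [0.6688 0.2569] 0.3706464857654137 0.06609740911670124
at [0.67   0.2572 0.1022] yaw 0.3725 turn 0.002
[0.669 0.257 0.004] -> [0.02, -0.15, 9.82]
```

```bash
python3 -m inch '[{"slide":[0,-0.1,4],"turn":0,"grip":4},{"slide":[0,-0.1,8],"turn":0,"grip":4},{"slide":[0,-0.1,9.8],"turn":0,"grip":4},{"slide":[0,-0.1,9.8],"turn":0,"grip":4},{"slide":[0,-0.1,9.8],"turn":0,"grip":4},{"slide":[0,-0.1,9.8],"turn":0,"grip":1.2},{"slide":[0,-0.1,9.8],"turn":0,"grip":1.2},{"slide":[0,-0.1,9.8],"turn":0,"grip":1.2},{"slide":[0,-0.1,9.8],"turn":0,"grip":1.2},{"slide":[0,-0.1,9.8],"turn":0,"grip":1.2},{"slide":[0,-0.1,9.8],"turn":0,"grip":1.2},{"slide":[0,-0.1,8],"turn":0,"grip":1.2},{"slide":[0,-0.1,3],"turn":0,"grip":1.2},{"slide":[0,-0.1,-2],"turn":0,"grip":1.2},{"slide":[0,-0.1,-5],"turn":0,"grip":1.2},{"slide":[0,-0.1,-5],"turn":0,"grip":1.2},{"slide":[0,-0.1,-5],"turn":0,"grip":1.2}]' 50;python3 - <<'E'
from h import *
cam,p,d=look('w22')
go((.6919,.1087,.10),yaw=-.207)
C=cloud(wfc('wrist',np.eye(4)),d);m=(abs(C[...,2]+.008)<.016)&(abs(C[...,1])<.013)&(abs(C[...,0])<.06)
P=C[m];print(len(P),P.min(0).round(4),P.max(0).round(4))
for a in(-.028,-.021,.021,.028):
  q=P[abs(P[:,0]-a)<.002];print(a,q[:,1].min().round(4),q[:,1].max().round(4))
E
```

```text
time: 42.7
eef_pos: [0.668, 0.257, 0.1516]
tcp_rot: [0.564, 0.826, 0.0, 0.0]
contact_force: [-0.5, 0.2, -0.4]
opening: 0.202
finger_force: 51.8
at [0.667  0.2567 0.1493] yaw 0.373 turn 0.580
[0.692 0.109 0.1  ] -> [-14.69, -3.06, 4.93]
4219 [-0.0333 -0.013  -0.0239] [ 0.0332  0.013  -0.0007]
-0.028 -0.0033 0.0018
-0.021 -0.0057 0.0041
0.021 -0.007 0.0054
0.028 -0.004 0.0024
```

```bash
python3 -m inch '[{"slide":[-4,-0.8,0],"turn":0.15,"grip":1.2},{"slide":[-8,-1.7,0],"turn":0.3,"grip":1.2},{"slide":[-12,-2.5,0],"turn":0.45,"grip":1.2},{"slide":[-14.7,-3.1,0],"turn":0.58,"grip":1.2},{"slide":[-14.7,-3.1,2],"turn":0.58,"grip":1.2},{"slide":[-14.7,-3.1,5],"turn":0.58,"grip":1.2},{"slide":[-14.7,-3.1,5],"turn":0.58,"grip":1.2},{"slide":[-14.7,-3.1,5],"turn":0.58,"grip":1.2},{"slide":[-14.7,-3.1,5],"turn":0.58,"grip":1.2},{"slide":[-14.7,-3.1,5],"turn":0.58,"grip":1.2},{"slide":[-14.7,-3.1,5],"turn":0.58,"grip":1.2}]';python3 - <<'E'
from h import *
cam,p,d=look('w23');C=cloud(cam,d);ctrl.read_camera('wrist')
print('plate/walls');[print(b) for b in top_blobs(C,(.60,.74,.04,.18),.0535,.003,40)]
go((.6919,.1087,.05),yaw=-.207)
E
```

```text
time: 43.85
eef_pos: [0.6936, 0.109, 0.102]
tcp_rot: [0.776, 0.63, 0.001, 0.001]
contact_force: [0.1, -1.0, -0.8]
opening: 0.198
finger_force: 51.8
plate/walls
(((606.4693603515625, 134.70465087890625), (67.31084442138672, 1.9613053798675537), 78.15157318115234), np.float64(0.05364001570381986), 510)
(((728.4623413085938, 107.35221862792969), (69.5556869506836, 0.5675917863845825), 78.27880859375), np.float64(0.053497663764668024), 207)
(((647.248291015625, 149.0248565673828), (16.927383422851562, 30.089750289916992), 77.93156433105469), np.float64(0.053206597636572706), 581)
(((697.9195556640625, 138.4659881591797), (16.761024475097656, 29.764511108398438), 78.07471466064453), np.float64(0.05317403808148996), 547)
(((650.9497680664062, 133.91864013671875), (4.017431735992432, 29.04853630065918), 4.380636215209961), np.float64(0.05553699443772503), 124)
(((635.3679809570312, 90.08855438232422), (17.451791763305664, 30.185441970825195), 76.93865966796875), np.float64(0.053170687152442137), 493)
(((696.2638549804688, 74.5467300415039), (10.141783714294434, 2.531738758087158), 78.15632629394531), np.float64(0.05311447752332407), 41)
at [0.6932 0.1089 0.1014] yaw -0.2067 turn 0.000
[0.692 0.109 0.05 ] -> [-0.05, -0.13, 5.14]
```

```bash
python3 -m inch '[{"slide":[-0.05,-0.1,2],"turn":0,"grip":1.2},{"slide":[-0.05,-0.1,3.5],"turn":0,"grip":1.2},{"slide":[-0.05,-0.1,4.5],"turn":0,"grip":1.2},{"slide":[-0.05,-0.1,5],"turn":0,"grip":1.2},{"slide":[-0.05,-0.1,5],"turn":0,"grip":1.2},{"slide":[-0.05,-0.1,5],"turn":0,"grip":1.2},{"slide":[-0.05,-0.1,5],"turn":0,"grip":3.2},{"slide":[-0.05,-0.1,5],"turn":0,"grip":3.2},{"slide":[-0.05,-0.1,5],"turn":0,"grip":3.2},{"slide":[-0.05,-0.1,2],"turn":0,"grip":3.2},{"slide":[-2,-0.1,-3],"turn":0,"grip":3.2},{"slide":[-6,-1,-8],"turn":0,"grip":3.2},{"slide":[-12,-2,-11],"turn":0,"grip":3.2},{"slide":[-12,-2,-11],"turn":0,"grip":3.2},{"slide":[-12,-2,-11],"turn":0,"grip":3.2},{"slide":[-12,-2,-11],"turn":0,"grip":3.2}]';python3 - <<'E'
from h import *
cam,p,d=look('w24');C=cloud(cam,d)
yaw=-.207;u=np.array([[np.cos(yaw),np.sin(yaw)],[-np.sin(yaw),np.cos(yaw)]])
for h,t in((.0715,.004),(.0455,.003),(.061,.0055)):
  for b in top_blobs(C,(.58,.73,-.06,.17),h,t,120):print(h,'box frame',(u@(np.array(b[0][0])-[654.5,57.3])).round(1),np.round(b[0][1],1),round(b[0][2],1),b[1].round(4),b[2])
print('knob',[b for b in top_blobs(C,(.5,.6,-.1,.02),.110,.007,20)])
go((.552,-.04,.1))
E
```

```text
time: 45.55
eef_pos: [0.6486, -0.0049, 0.2109]
tcp_rot: [0.777, 0.63, 0.001, 0.0]
contact_force: [-0.0, -0.0, -0.2]
opening: 0.371
finger_force: 0.0
0.0715 box frame [-0.4  0.2] [35.   9.1] 77.8 0.073 528
0.0715 box frame [ -0.2 -64.4] [24.  49.7] 78.4 0.0715 1551
0.0455 box frame [-62.8  19.8] [161.1   1.5] 78.3 0.0454 300
0.0455 box frame [-0.2  0.3] [196. 120.] 77.9 0.0455 22860
0.0455 box frame [ 14.5 -96.4] [129.4  50.4] 13.5 0.0456 310
0.0455 box frame [ -0.2 -64.8] [27.4 54.8] 78.1 0.0456 198
0.061 box frame [-65.9  15.1] [162.5   7.6] 78.3 0.0651 1573
0.061 box frame [-25.7  57.7] [66.  20.4] 76.6 0.0594 1187
0.061 box frame [25.8 57.5] [65.8 20.4] 78.2 0.0595 1182
0.061 box frame [ 45.7 -44.9] [212.7 103.6] 44.4 0.0651 2538
0.061 box frame [ -0.1 -53. ] [ 1.1 48.6] 78.0 0.0614 126
knob [(((553.0159912109375, -41.2625732421875), (15.572245597839355, 16.787935256958008), 44.098506927490234), np.float64(0.11288281567510017), 372)]
at [ 0.6482 -0.0041  0.2096] yaw -0.2072 
[ 0.552 -0.04   0.1  ] -> [-5.5, -8.67, 10.97]
```

View pics/w24.png

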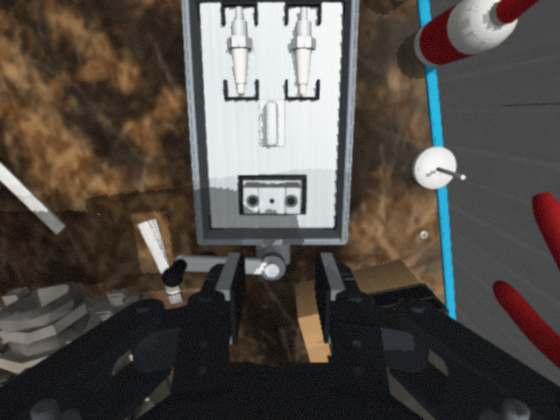

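The wrist view shows both plugs in their troughs at (240,55) and (303,55), and the cap in the pocket at (272,198). The lever is still open, with its knob at (175,272). Measured in the box frame, everything is seated. Next I'll straddle the knob.

```bash
python3 -m inch '[{"slide":[-0.5,-0.8,0],"turn":-0.15,"grip":3.8},{"slide":[-1,-1.6,0],"turn":-0.3,"grip":3.8},{"slide":[-1.5,-2.4,0],"turn":-0.45,"grip":3.8},{"slide":[-2,-3.2,0],"turn":-0.6,"grip":3.8},{"slide":[-2.5,-4,0],"turn":-0.75,"grip":3.8},{"slide":[-3,-5,0],"turn":-0.9,"grip":3.8},{"slide":[-4,-6,0],"turn":-1.05,"grip":3.8},{"slide":[-5,-7.5,0],"turn":-1.2,"grip":3.8},{"slide":[-5.6,-8.6,2],"turn":-1.35,"grip":3.8},{"slide":[-5.6,-8.6,4],"turn":-1.5,"grip":3.8},{"slide":[-5.6,-8.6,6],"turn":-1.567,"grip":3.8},{"slide":[-5.6,-8.6,6],"turn":-1.567,"grip":3.8},{"slide":[-5.6,-8.6,6],"turn":-1.567,"grip":3.8},{"slide":[-5.6,-8.6,6],"turn":-1.567,"grip":3.8},{"slide":[-5.6,-8.6,6],"turn":-1.567,"grip":3.8}]';python3 - <<'E'
from h import *
cam,p,d=look('w25');C=cloud(cam,d)
print('knob',[b for b in top_blobs(C,(.5,.6,-.1,.02),.110,.008,50)])
go((.5525,-.041,.088),yaw=1.36)
E
```

```text
time: 47.1
eef_pos: [0.5537, -0.0416, 0.1515]
tcp_rot: [0.105, 0.994, -0.0, 0.001]
contact_force: [-1.0, 0.1, -0.5]
opening: 0.439
finger_force: 0.0
knob [(((551.2310180664062, -42.39576721191406), (16.074872970581055, 16.377511978149414), 5.447606086730957), np.float64(0.11336789860652123), 656)]
at [ 0.5536 -0.0417  0.1515] yaw 1.3598 turn -0.000
[ 0.552 -0.041  0.088] -> [0.14, 0.05, 6.35]
```

```bash
python3 -m inch '[{"slide":[0.15,0,2],"turn":0,"grip":3.8},{"slide":[0.15,0,4.5],"turn":0,"grip":3.8},{"slide":[0.15,0,6.2],"turn":0,"grip":3.8},{"slide":[0.15,0,6.2],"turn":0,"grip":3.8},{"slide":[0.15,0,6.2],"turn":0,"grip":2.2},{"slide":[0.15,0,6.2],"turn":0,"grip":2.2},{"slide":[0.15,0,6.2],"turn":0,"grip":2.2},{"slide":[0.15,0,6.2],"turn":0,"grip":2.2}]' 20
```

```text
time: 47.95
eef_pos: [0.5521, -0.0416, 0.0895]
tcp_rot: [0.105, 0.994, -0.0, 0.001]
contact_force: [0.1, 0.6, -0.1]
opening: 0.262
finger_force: 0.0
```

```bash
python3 -m inch '[{"slide":[-0.1,0.95,0],"turn":0.12,"grip":2.2},{"slide":[-0.4,2.1,0],"turn":0.27,"grip":2.2},{"slide":[-0.85,3.2,0],"turn":0.42,"grip":2.2},{"slide":[-1.5,4.25,0],"turn":0.57,"grip":2.2},{"slide":[-2.25,5.15,0],"turn":0.72,"grip":2.2},{"slide":[-3.15,5.95,0],"turn":0.87,"grip":2.2},{"slide":[-4.15,6.6,0],"turn":1.02,"grip":2.2},{"slide":[-5.25,7.1,0],"turn":1.17,"grip":2.2},{"slide":[-6.4,7.4,0],"turn":1.32,"grip":2.2},{"slide":[-7.2,7.55,0],"turn":1.42,"grip":2.2},{"slide":[-8,7.6,0],"turn":1.52,"grip":2.2},{"slide":[-8,7.6,0],"turn":1.52,"grip":2.2},{"slide":[-8.3,7.6,0],"turn":1.52,"grip":2.2},{"slide":[-8.3,7.6,0],"turn":1.52,"grip":2.2},{"slide":[-8.3,7.6,0],"turn":1.52,"grip":2.2}]'; python3 - <<'E'
from h import *
cam,p,d=look('w26');C=cloud(cam,d)
print(pose()[:3,3]);print('knob',[b for b in top_blobs(C,(.57,.7,-.1,.06),.112,.006,50)])
E
```

```text
time: 49.45
eef_pos: [0.6483, 0.0155, 0.0884]
tcp_rot: [0.761, 0.649, 0.0, 0.0]
contact_force: [-0.6, 0.8, 0.0]
opening: 0.256
finger_force: 0.0
[0.64831364 0.01546938 0.08839795]
knob [(((640.6785888671875, 19.47282600402832), (23.076248168945312, 24.886871337890625), 27.32547950744629), np.float64(0.11303831284281893), 1881), (((660.7196655273438, 14.300981521606445), (23.000812530517578, 13.65864372253418), 43.79794692993164), np.float64(0.11237739130019389), 559)]
```

```bash
python3 -m inch '[{"slide":[0,0.2,0],"turn":0,"grip":2.2},{"slide":[0,0.4,0],"turn":0,"grip":2.2},{"slide":[0,0.5,0],"turn":0,"grip":2.2},{"slide":[0,0.5,0],"turn":0,"grip":2.2}]'
```

```text
time: 49.9
eef_pos: [0.649, 0.0155, 0.0878]
tcp_rot: [0.761, 0.649, -0.005, -0.005]
contact_force: [-13.0, 0.4, 7.5]
opening: 0.257
finger_force: 6.3
```

Moving further builds up about 13 N, so the lever is against its stop. Back off, open, lift and check.

```bash
python3 -m inch '[{"slide":[0,-0.1,0],"turn":0,"grip":3.6},{"slide":[0,-0.1,0],"turn":0,"grip":3.6},{"slide":[0,-0.2,0],"turn":0,"grip":3.6},{"slide":[0,-0.2,0],"turn":0,"grip":3.6},{"slide":[0,-0.2,-3],"turn":0,"grip":3.6},{"slide":[0,-0.2,-7],"turn":0,"grip":3.6},{"slide":[-4,-0.2,-12],"turn":0,"grip":3.6},{"slide":[-6,-0.2,-14],"turn":0,"grip":3.6},{"slide":[-6,-0.2,-14],"turn":0,"grip":3.6},{"slide":[-6,-0.2,-14],"turn":0,"grip":3.6},{"slide":[-6,-0.2,-14],"turn":0,"grip":3.6}]'; python3 - <<'E'
from h import *
cam,p,d=look('w27');C=cloud(cam,d)
k=[b for b in top_blobs(C,(.57,.7,-.1,.06),.112,.006,50)];print('knob',k)
yaw=-.207;u=np.array([[np.cos(yaw),np.sin(yaw)],[-np.sin(yaw),np.cos(yaw)]])
for b in k:
  q=u@(np.array(b[0][0])-[654.3,57.6]);print(q,'angle',np.arctan2(-q[0],q[1]+122))
for h,t in((.078,.0025),(.0715,.002),(.0455,.003),(.061,.0055)):
  for b in top_blobs(C,(.58,.73,-.08,.17),h,t,150):print(h,(u@(np.array(b[0][0])-[654.5,57.3])).round(1),np.round(b[0][1],1),round(b[0][2],1),b[1].round(4),b[2])
# bystanders: compare first and present top views
a=np.load('pics/top0.npz')['p'].astype(int);pp,dd=ctrl.read_camera('top');D=(abs(a-pp).max(2)>60)
for n,(u0,v0,u1,v1) in dict(marker=(378,185,420,220),dish=(410,192,452,238),gauge=(246,220,290,236)).items():print(n,D[v0:v1,u0:u1].mean().round(4))
E
```

```text
time: 51.0
eef_pos: [0.641, -0.0435, 0.2264]
tcp_rot: [0.761, 0.648, -0.001, -0.001]
contact_force: [-0.2, 0.3, -0.0]
opening: 0.42
finger_force: 0.0
knob [(((645.3517456054688, 16.463468551635742), (16.17391014099121, 15.881772994995117), 81.03910827636719), np.float64(0.11349887981794801), 406)]
[ -0.30264568 -42.0974332 ] angle 0.003787665926238636
0.0715 [-0.1  0.1] [34.8 10. ] 77.9 0.0726 360
0.0715 [-16.5 -64.6] [24.2 16.7] 77.5 0.0716 494
0.0715 [ 15.6 -64.6] [23.9 18. ] 77.1 0.0715 496
0.0455 [  0.3 -15.9] [166.2 119.8] 78.5 0.0455 17973
0.061 [-65.9  -4.8] [124.    7.5] 78.2 0.0651 1101
0.061 [-23.4  42.3] [35.1 16.7] 80.2 0.0589 538
0.061 [26.2 43.1] [38.  19.3] 79.7 0.059 619
0.061 [ 38.3 -21.9] [172.   61.6] 77.8 0.0652 1835
0.061 [ -31.5 -104.5] [ 7.  46.2] 77.9 0.0652 352
marker 0.0
dish 0.0
gauge 0.223
```

```bash
python3 - <<'E'
from h import *
for n in('w6','w11','w24','w27'):
  z=np.load(f'pics/{n}.npz');C=cloud(wfc('wrist',z['T']),z['d']);m=(z['p'].min(2)>150)&(C[...,0]>.47)&(C[...,0]<.55)&(C[...,1]>-.13)&(C[...,1]<0)&(C[...,2]<.03)
  P=C[m][:,:2];print(n,len(P),np.median(P,0) if len(P) else '')
E
```

```text
w6 814 [ 0.49912064 -0.05124463]
w11 614 [ 0.49849928 -0.03958156]
w24 796 [ 0.49942884 -0.04191483]
w27 590 [ 0.49998239 -0.06563342]
```

The gauge has not moved: only part of it is visible in each view, but its line stays the same. The lever reads 0.004 rad and everything is seated, so I'm handing the job in.

```bash
python3 -c "
from plant import ctrl
print(ctrl.sign_off())"
```

```text
the job is handed in; nothing more can be done
None
```

The kit is packed and handed in: both tappets, both springs, the divider, both plugs and the cap measured in place, the lever reads about 0.004 rad from shut, and I saw no movement of the bystanders; the hand-in returned no verdict, and I viewed 16 pictures, two over the limit of 14.

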